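# Tamp the sprung follower plate home in a sloping filter cartridge

### The job

Take the tamper from its rubber mat and press its flat foot squarely down on the green sprung plate inside the sloping grey filter cartridge until the plate, which now sits high and crooked, bottoms out level all round, and pause there a moment. Press firmly but do not slam it. Then set the tamper gently back upright in the middle of its mat, and leave everything else on the shelf where it is.

Things in the scene. Friction and masses are not known exactly. Their poses are not given: they have to be found in the camera images.
- tamper_grip (a point): Hand tamper, 76 mm tall, 0.2 to 0.4 kg: round flat steel foot 84 mm diameter, 12 mm thick; straight square orange handle 30 x 30 mm from 12 to 72 mm above the underside; black cap 24 x 24 x 4 mm on top. Point: on the axis, 44 mm above the flat underside. z runs up the handle, x and y are square to its flat faces. Starts upright on the mat, at any yaw.
- mat: Fixed black rubber mat, 130 x 130 mm and 4 mm thick, on the shelf; the origin is the centre of its underside. The tamper belongs upright in its middle. The mat is to the left or the right of the cartridge.
- cradle: Fixed blue drain cradle holding the grey cartridge at a 30 degree slope. Footprint 150 x 130 mm; origin on the shelf straight below the middle of the cartridge's mouth (the foot runs from 65 mm in -x to 85 mm in +x of it). The cartridge leans towards the cradle's own -x axis, which faces roughly to the robot.
- cup_mouth (a point): Fixed round grey open-topped cartridge (cup), 108 mm outside, 100 mm inside diameter, 75 mm deep. Point: centre of its mouth in the plane of the rim, 112 mm above the shelf; z points out of the mouth along the cartridge's axis, which leans 30 degrees from vertical. The rim's high side (139 mm above the shelf) is away from the robot.
- follower_top (a point): Green sprung plate in the cartridge, 92 mm diameter, 6 mm thick; point: centre of its upper face, z its upward normal. Starts 8 to 12 mm below the rim plane and crooked by up to 0.16 rad; bottomed, its centre is 26 mm below. It rocks up to 0.2 rad against 0.12 N m friction and stays at the slant it is left: a flat foot brings it to the foot's slant. Level = square to the cartridge's axis.
- follower (a joint): Travel of the plate's centre down along the cartridge's axis, m: 0 highest, 0.018 bottomed on a hard stop; starts at 0 to 0.004. Pressing takes about 7 N at the top rising to 10.5 N just before the stop (a spring plus the friction of a snug sealing lip); the friction is the stronger, so the plate stays where it is left and does not spring back.
- ring_center (a point): Bystander: red plastic feeding ring, 80 mm outside diameter, 12 mm high; its centre.
- holder_center (a point): Bystander: grey suction-cup holder standing on its cup, 52 mm diameter, 66 mm tall; its centre.
- bottle_center (a point): Bystander: empty clear dropper bottle with white twist cap and nozzle, 48 mm diameter, 124 mm tall; point on its axis 60 mm up.
- tweezer_center (a point): Bystander: steel aquascaping tweezer lying flat, 200 mm long (along its x), 9 mm high; its centre.
Mind the look-alikes: they are no part of the job. Of the things that look like the mat, take the one that is nearest to the robot's base at the start.

How it is judged:
By the outcome, as a careful person would: the job done as asked, in the order asked, and still so for the second after the job is handed in, with the robot touching nothing.
It also fails if it takes over 54 s, if anything falls off the work surface, if the arm or the gripper's body presses on something with over 40 N, if the wrist force passes 120 N, or if a joint passes its speed limit or range.

### The arm

A 7-joint arm with a two-finger parallel gripper is mounted at the origin on the work surface. World frame = base frame: x ahead of the robot, y to its left, z up, the work surface at z = 0. Lengths are in m, angles in rad, forces in N, time in s.
With the tool pointing down it reaches from about 0.425 to 0.925 m from the base axis. Payload 6.8 kg.
Tool frame: the origin (TCP) lies between the finger pads; the fingertips stand r.tcp_to_tips ahead of it and the grasp point (between the pads) lies 3 mm ahead of it (r.tcp_to_tips is the distance from the TCP to the fingertips, in m); z points along the fingers, y is the line along which they close (so a half turn about z gives the same grasp; the last joint's range is limited). The gripper opens to 85 mm and grips with 20 to 120 N. Pads are 22 mm wide; open, the fingers measure 114 mm over their backs; the gripper's body (76 mm by 85 mm) begins 54 mm behind the grasp point. The pads swing forward as they close: fully open they stand 13 mm farther back than shut.
Start: joints at [1.024, 0.477, 0.022, 1.555, -0.011, 1.109, -0.083], TCP at [0.287, -0.611, 0.253] pointing down, gripper open.
Joint ranges: [-2.96, 2.96], [-0.34, 2.1], [-1.41, 1.46], [0.24, 2.44], [-1.37, 4.51], [0.17, 1.92], [-2.96, 2.96]. Speed limits (rad/s): [2.39, 2.39, 3.14, 3.14, 3.14, 3.14, 3.14].

### API

Orientations are given as a rotation vector (axis times angle).
In Python, from bench import r gives the robot as it stands. The module is installed in compiled form; this text tells all that it offers.
- The arm moves only by the tool step_arm, never from a script. Its argument "moves" is a list of rows, each an object of numbers: "rx", "ry", "rz": the turn, a rotation vector about the tool's x, y, z in degrees; "dx", "dy", "dz": the shift along the tool's x, y, z in mm; "gripper": the opening, from -1 (shut) to 1 (fully open). In form: [{"rx": .., "ry": .., "rz": .., "dx": .., "dy": .., "dz": .., "gripper": ..}, ...]. A call has 1 to 20 rows; each row shifts and turns the commanded pose from where the row before left it, along the tool's axes as they then stand; what a row does not reach is not made up. A row lasts 1/8 s, in which the tool goes at most 62.5 mm and 10.7 degrees, less where a joint would pass 70% of its speed; a pose out of reach is approached as far as the arm can. A call is refused whole if a number of a shift passes 62.5 or a number of a turn 10.7, either way. A call with a gripper value outside its range is refused whole. The fingers move at their own pace and stop on an object; "grip_force" is the grip in N (left out, the last holds). Time passes only in rows, so rows that do not move let the fingers close. It gives the time, the measured TCP pose, the force, the opening and the grip force at its end, in the units of the state.
- r.get_obs(): the state, without advancing time (a new reading comes with each control period).
- r.grab_frame(name): name is "scene" or "top"; returns the picture (384x512x3 uint8, blue, green, red); there is no depth.
- r.camera_info(name): a dict with "mtx" (3x3 intrinsics, pixels), "D" ([k1, k2, p1, p2, k3] as OpenCV has them; the pictures are not rectified), "rvec" (rotation vector, rad) and "tvec" (3), from world to camera coordinates, as OpenCV has them. Camera axes: x right, y down, z forward; pixel columns grow to the right and rows downward; lengths in m; the calibration is good to about 2 mm. A picture is of the moment at which its call begins. camera_info takes no time and is no camera call.
- r.hand_in(): hands the job in; it is judged then, once.
The state is a dict: "clock": time; "joints": joint angles; "qvel": joint speeds; "tau": joint torques, N m; "tcp_pos": TCP position; "orientation": TCP orientation; "contact_force": force on the tool from outside, world axes, zero at the start; "moment": the same for the moment, N m; "grip_width": finger opening in m; "gripper_force": force on a finger pad.
Only numpy, scipy, OpenCV 4.12 (cv2) and the standard library are available. Lean on these libraries where they do the work, as an engineer would, in place of code of your own. Each camera call takes 0.05 s, during which the arm holds its last target. There are 200 camera calls.

## Working session

There is one attempt and no reset: what is moved stays moved. The work goes in short steps, Python scripts to look and compute and a tool call to move; the robot and the scene stay as the last step left them, time stands still between calls to the robot, and variables do not carry over. Pictures are saved under pics/ and viewed, at most 12 in all, crops included, and the job is handed in when it is done.

Besides the shell and the picture viewer there is one more tool, called as name(argument=value, ...), one argument or row to a line, values as JSON. step_arm: Moves the arm, as the interface text tells. Its arguments: {"type":"object","properties":{"moves":{"type":"array","items":{"type":"object","properties":{"rx":{"type":"number"},"ry":{"type":"number"},"rz":{"type":"number"},"dx":{"type":"number"},"dy":{"type":"number"},"dz":{"type":"number"},"gripper":{"type":"number"}}}},"grip_force":{"type":"number"}},"required":["moves"]}

```bash
mkdir -p pics
python3 - <<'E'
from bench import r
import cv2
for n in("scene","top"):
    cv2.imwrite(f"pics/{n}0.png",r.grab_frame(n)); i=r.camera_info(n)
    R=cv2.Rodrigues(i["rvec"])[0]; print(n,i["mtx"],i["D"],(-R.T@i["tvec"].reshape(3)),R[2])
o=r.get_obs();print(o,r.tcp_to_tips)
E
```

```text
scene [[477.85759113   0.         251.59878394]
 [  0.         477.85759113 192.23030498]
 [  0.           0.           1.        ]] [-0.06166245  0.          0.          0.          0.        ] [ 1.46790471 -0.70491985  0.91560813] [-0.59475614  0.55601365 -0.58061515]
top [[397.62090879   0.         248.81271331]
 [  0.         397.62090879 196.59085151]
 [  0.           0.           1.        ]] [-0.07112264  0.          0.          0.          0.        ] [0.50720565 0.09849451 1.45970147] [ 0.08971582 -0.0017523  -0.99596586]
{'clock': 0.1, 'joints': array([ 1.0239124 ,  0.47772586,  0.02239352,  1.55634269, -0.01153274,
        1.10929903, -0.08311345]), 'qvel': array([-7.71410257e-04,  2.07722097e-05,  1.26447837e-03, -2.80869248e-03,
       -1.29578263e-03,  1.07137533e-03, -1.36734616e-04]), 'tau': array([ 3.76847616e-03, -5.97766900e+01,  1.61329083e+00, -2.81957084e+01,
        1.27672817e-02,  5.03268719e-03,  2.02035261e-05]), 'tcp_pos': array([ 0.28652928, -0.6106229 ,  0.25242242]), 'orientation': array([-3.06476631e+00, -6.83299414e-01,  7.35730237e-04]), 'contact_force': array([ 0.26572106, -0.41939324, -0.28212442]), 'moment': array([-0.03097983, -0.0469143 ,  0.03037072]), 'gripper_force': 0.0, 'grip_width': 0.08537709052369163} 0.022
```

View pics/scene0.png

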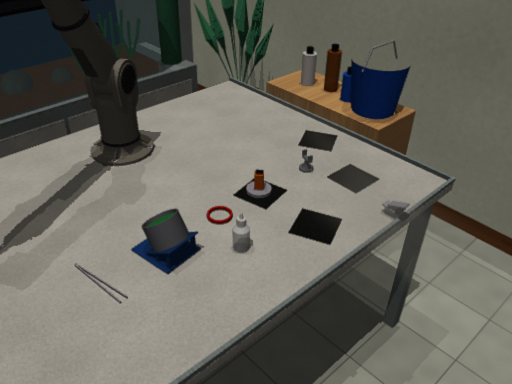

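View pics/top0.png

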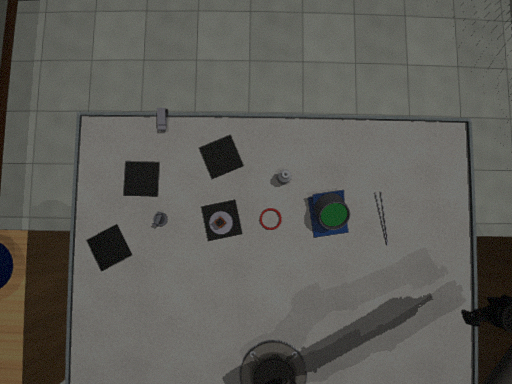

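The scene view shows the tamper on its mat at (259,190), the cartridge at (165,232), the bottle at (241,235) and the ring at (219,214). In the top view the tamper and mat are at (221,221), the cartridge at (331,214), the ring at (270,219) and the tweezer at (381,218).

```bash
cat > h.py <<'E'
import numpy as np, cv2
from bench import r
from scipy.spatial.transform import Rotation as Ro
def cam(n):
    i=r.camera_info(n); return i["mtx"],np.array(i["D"],float),np.array(i["rvec"],float).reshape(3),np.array(i["tvec"],float).reshape(3)
def proj(n,P):
    K,D,rv,tv=cam(n); return cv2.projectPoints(np.array(P,float).reshape(-1,3),rv,tv,K,D)[0][:,0]
def at(n,px,z):
    K,D,rv,tv=cam(n); R=cv2.Rodrigues(rv)[0]
    u=cv2.undistortPoints(np.array(px,float).reshape(-1,1,2),K,D)[:,0]
    d=np.c_[u,np.ones(len(u))]@R; c=-R.T@tv
    return c+d*((z-c[2])/d[:,2])[:,None]
E
python3 - <<'E'
from h import *
t=r.grab_frame("top"); s=r.grab_frame("scene")
def big(m):
    n,l,st,c=cv2.connectedComponentsWithStats(m.astype(np.uint8)); 
    return [(l==k,st[k],c[k]) for k in np.argsort(-st[:,4]) if k>0 and st[k,4]>8][:6]
for nm,im in(("top",t),("scene",s)):
    hsv=cv2.cvtColor(im,cv2.COLOR_BGR2HSV); H,S,V=cv2.split(hsv)
    for c,m in(("green",(H>45)&(H<80)&(S>120)&(V>60)),("orange",(H>3)&(H<18)&(S>150)&(V>60)),("blue",(H>100)&(H<130)&(S>150)),("red",((H<3)|(H>176))&(S>150)),("black",(V<35))):
        for M,st,ce in big(m):
            if nm=="scene" and c in("green",) and st[0]<140: continue
            print(nm,c,st,ce.round(1),end=' ')
            if c in("green",): print(np.round(cv2.fitEllipse(np.argwhere(M)[:,::-1].astype(np.float32))[0],1),end='')
            if c in("black","blue") : print(np.round(cv2.boxPoints(cv2.minAreaRect(np.argwhere(M)[:,::-1].astype(np.float32))),1).tolist(), at(nm,[ce],0.004).round(3),end='')
            print()
a=cv2.resize(t[185:245,195:395],None,fx=4,fy=4,interpolation=cv2.INTER_CUBIC)
b=cv2.resize(s[160:275,125:325],None,fx=4,fy=4,interpolation=cv2.INTER_CUBIC)[:350]
b=cv2.resize(s[165:275,125:295],None,fx=3.2,fy=3.2,interpolation=cv2.INTER_CUBIC)
c=np.zeros((600,800,3),np.uint8); c[:240]=a; c[245:245+b.shape[0],:b.shape[1]]=b[:355]
cv2.imwrite("pics/c1.png",np.clip(c*1.6,0,255).astype(np.uint8))
E
```

```text
top green [321 203  26  23 455] [333.6 214.2] [333.6 214.2]
top orange [219 222   7   6  12] [221.7 224.8] 
top blue [  0 244  13  44 380] [  4.6 264.9] [[-0.0, 244.0], [12.0, 244.0], [12.0, 287.0], [0.0, 287.0]] [[0.37  1.002 0.004]]
top blue [313 225  35  12 146] [329.8 231.3] [[313.0, 225.0], [347.0, 225.0], [347.0, 236.0], [313.0, 236.0]] [[ 0.515 -0.202  0.004]]
top blue [332 191  12   9  30] [339.2 193.5] [[332.0, 192.0], [335.29998779296875, 186.8000030517578], [346.29998779296875, 193.8000030517578], [343.0, 199.0]] [[ 0.655 -0.238  0.004]]
top blue [313 194   7  10  25] [315.2 197.8] [[310.0, 201.0], [315.70001220703125, 192.5], [319.3999938964844, 194.89999389648438], [313.70001220703125, 203.5]] [[ 0.638 -0.149  0.004]]
top red [260 209  21  21  85] [269.9 218.7] 
top black [ 462  122   50  262 4489] [491.7 305.6] [[462.0, 122.0], [511.0, 122.0], [511.0, 383.0], [462.0, 383.0]] [[ 0.244 -0.813  0.004]]
top black [  87  225   45   46 1141] [108.8 247.2] [[85.80000305175781, 239.60000610351562], [116.19999694824219, 224.39999389648438], [131.60000610351562, 255.1999969482422
[... 2382 characters left out ...]
648438, 63.400001525878906], [160.1999969482422, 64.69999694824219]] [[-0.985  0.895  0.004]]
scene black [148 237  49  31 505] [178.  253.1] [[148.0, 254.0], [193.39999389648438, 236.5], [200.8000030517578, 255.5], [155.39999389648438, 273.0]] [[ 0.613 -0.183  0.004]]
scene black [235 184  51  25 450] [261.3 196.4] [[234.5, 195.10000610351562], [244.3000030517578, 172.3000030517578], [285.1000061035156, 189.8000030517578], [275.29998779296875, 212.60000610351562]] [[0.572 0.176 0.004]]
scene black [299 131  20  17 163] [307.9 140.7] [[298.8999938964844, 144.1999969482422], [302.5, 130.10000610351562], [321.1000061035156, 134.8000030517578], [317.5, 148.89999389648438]] [[0.425 0.566 0.004]]
```

View pics/c1.png

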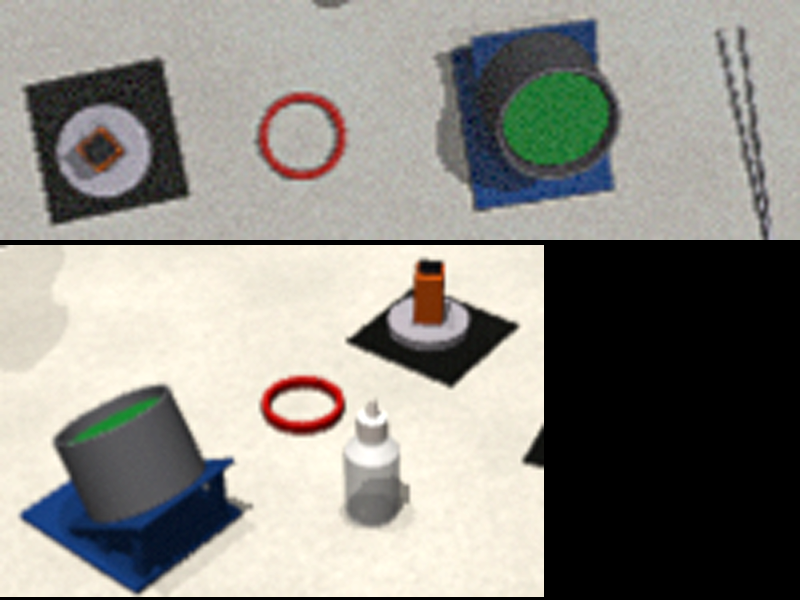

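The crop shows the tamper (foot at crop 103,151) on its mat, the handle turned about 45 degrees, the cup rim at (558,124) leaning towards the robot, and the ring between them. I'll fit the poses to these points.

Run:
```python
from h import *
from scipy.optimize import least_squares
T=lambda L:(np.array(L,float)+.5)/4-.5+[195,185]
S=lambda L:(np.array(L,float)+.5-[0,245])/3.2-.5+[125,165]
th=np.linspace(0,2*np.pi,120); C=np.c_[np.cos(th),np.sin(th),0*th]
def bb(p): return np.r_[p.min(0),p.max(0)]
def W(p,P): c,s=np.cos(p[2]),np.sin(p[2]); return np.array(P,float)@np.array([[c,s,0],[-s,c,0],[0,0,1]])+[p[0],p[1],0]
a=np.pi/6; Rc=np.array([[np.cos(a),0,-np.sin(a)],[0,1,0],[np.sin(a),0,np.cos(a)]])  # z-> (-sin,0,cos)
def rim(p,rr=.054,d=0): return W(p,(C*rr-[0,0,d])@Rc.T+[0,0,.112])
bx=T([[497,68],[620,180]]).ravel()
def f(p):
    e=[proj("top",W(p,[[.085,-.065,.005],[-.065,-.065,.005],[-.065,.065,.005]]))-T([[595,20],[613,190],[476,210]]),
       proj("scene",W(p,[[.085,-.065,.003],[-.065,-.065,.003],[.085,.065,.003]]))-S([[137,588],[22,515],[241,512]])]
    b=bb(proj("top",rim(p)))-bx; s=bb(proj("scene",rim(p)))[:2]-S([[55,386]])[0]
    return np.r_[e[0].ravel(),e[1].ravel(),b,s]
q=least_squares(f,[.55,-.22,0],loss="soft_l1"); print("cradle",q.x,f(q.x).round(1))
mc=np.array([[.065,.065,.004],[.065,-.065,.004],[-.065,-.065,.004],[-.065,.065,.004]])
def g(p): return np.r_[(proj("top",W(p,mc))-T([[25,87],[161,60],[188,195],[52,223]])).ravel(),
   (proj("scene",W(p,mc[[0,1,2]][[0,1]]))-S([[518,325],[451,385]])).ravel(),(proj("scene",W(p,mc[3:2:-1]*0+mc[2]))[0]-S([[347,340]])[0])]
m=least_squares(g,[.55,.2,.2],loss="soft_l1"); print("mat",m.x,g(m.x).round(1))
hc=np.array([[.015,.015,.076],[.015,-.015,.076],[-.015,-.015,.076],[-.015,.015,.076]])
def k(p):
    b=bb(proj("top",W(p,C*.042+[0,0,.016])))-T([[56,103],[152,198]]).ravel()
    s=bb(np.r_[proj("scene",W(p,C*.042+[0,0,.016])),proj("scene",W(p,C*.042+[0,0,.004]))])[[0,2,3]]-np.r_[S([[387,348]])[0][0],S([[470,348]])[0]]
    pt=proj("top",W(p,hc)); ps=proj("scene",W(p,hc)); 
    h=np.r_[bb(pt)-T([[78,125],[125,172]]).ravel(), bb(ps)[[0,2]]-S([[413,0],[445,0]])[:,0]]
    return np.r_[b,s,h]
t=least_squares(k,[.55,.2,.8],loss="soft_l1"); print("tamper",t.x,k(t.x).round(1))
np.save("fit.npy",[q.x,m.x,t.x])
tt,ss=r.grab_frame("top"),r.grab_frame("scene")
can=np.zeros((600,800,3),np.uint8)
for n,im,row,sl,fx in(("top",tt,0,(185,245,195,395),4),("scene",ss,245,(165,275,125,295),3.2)):
    im=cv2.resize(im[sl[0]:sl[1],sl[2]:sl[3]],None,fx=fx,fy=fx,interpolation=cv2.INTER_CUBIC);im=np.clip(im*1.6,0,255).astype(np.uint8)
    for P,col in((rim(q.x),(0,255,255)),(rim(q.x,.050),(0,255,255)),(W(t.x,C*.042+[0,0,.016]),(255,0,255)),(W(t.x,hc),(255,255,0)),(W(t.x,hc-[0,0,.060]),(255,255,0)),(W(m.x,mc),(0,255,0)),(W(q.x,[[.085,.065,.004],[.085,-.065,.004],[-.065,-.065,.004],[-.065,.065,.004]]),(0,0,255))):
        p=(proj(n,P)-[sl[2],sl[0]]+.5)*fx-.5; cv2.polylines(im,[np.round(p).astype(int)],True,col,1)
    h=min(im.shape[0],600-row); can[row:row+h,:im.shape[1]]=im[:h]
cv2.imwrite("pics/ov.png",can)
R=Ro.from_rotvec(r.get_obs()["orientation"]).as_matrix(); print(R.round(3))
```

```text
cradle [ 0.56672837 -0.19740618  0.14072903] [-0.9  2.4  0.5  0.3 -0.2 -0.1  0.2  1.9 -0.1 -0.   1.9  0.5  0.3 -0.
  0.7  0.2  0.  -1. ]
mat [0.55079104 0.19373162 0.21077301] [ 0.1 -0.3  0.9 -0.4  1.   0.7  0.   0.6  1.4 -0.6  0.5 -0.2  0.  -0.5]
tamper [0.54091401 0.19453537 0.7394948 ] [ 1.1  0.7  0.2  0.2  0.6  0.2  0.7 -0.1  0.3  0.3  0.7  0.6  0.6]
[[ 0.905  0.425 -0.   ]
 [ 0.425 -0.905  0.001]
 [-0.    -0.001 -1.   ]]
```

View pics/ov.png

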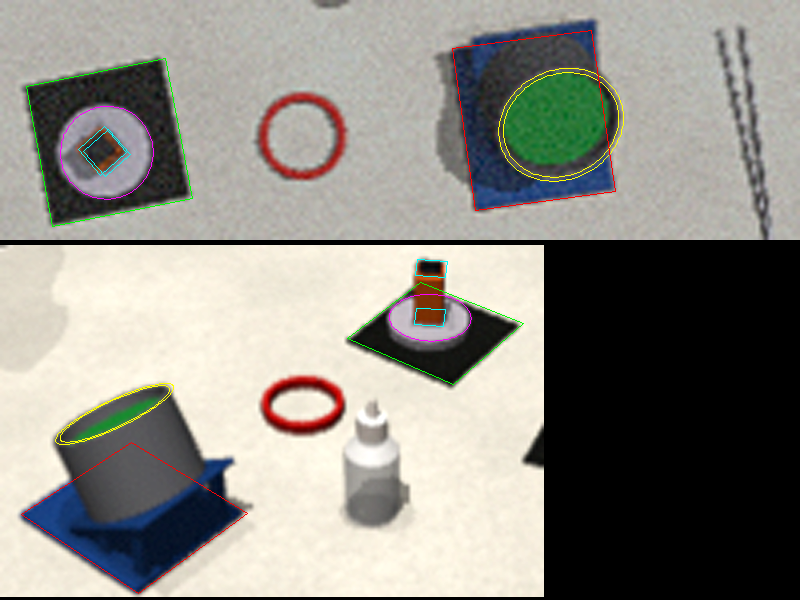

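step_arm(
  moves=[
    {"rz": -10.7, "gripper": 1},
    {"rz": -10.7},
    {"rz": -10.7},
    {"rz": -10.7},
    {"rz": -10.7},
    {"rz": -10.7},
    {"rz": -10.7},
    {"rz": -10.7},
    {"rz": -10.7},
    {"rz": -10.7},
    {},
  ],
)

```text
invalid input at $.moves[0]: expected keys rx, ry, rz, dx, dy, dz, gripper
```

step_arm(
  moves=[
    {"dx": 23.5, "dy": 40.6},
    {"dx": 23.5, "dy": 40.6},
    {"dx": 23.5, "dy": 40.6},
    {"dx": 23.5, "dy": 40.6},
    {"dx": 23.5, "dy": 40.6},
    {"dx": 23.5, "dy": 40.6},
    {"dx": 23.5, "dy": 40.6},
    {"dx": 23.5, "dy": 40.6},
    {"dx": 23.5, "dy": 40.6},
    {"dx": 23.5, "dy": 40.6},
    {"dx": 23.5, "dy": 40.6},
    {"dx": 23.5, "dy": 40.6},
    {"dx": 23.5, "dy": 40.6},
    {"dx": 23.5, "dy": 40.6},
    {"dx": 23.5, "dy": 40.6},
    {"dx": 23.5, "dy": 40.6},
    {"dx": 23.5, "dy": 40.6},
    {"dx": 23.5, "dy": 40.6},
    {},
    {},
  ],
)

```text
invalid input at $.moves[0]: expected keys rx, ry, rz, dx, dy, dz, gripper
```

step_arm(
  moves=[
    {"rx": 0, "ry": 0, "rz": -10.7, "dx": 0, "dy": 0, "dz": 0, "gripper": 1},
    {"rx": 0, "ry": 0, "rz": -10.7, "dx": 0, "dy": 0, "dz": 0, "gripper": 1},
    {"rx": 0, "ry": 0, "rz": -10.7, "dx": 0, "dy": 0, "dz": 0, "gripper": 1},
    {"rx": 0, "ry": 0, "rz": -10.7, "dx": 0, "dy": 0, "dz": 0, "gripper": 1},
    {"rx": 0, "ry": 0, "rz": -10.7, "dx": 0, "dy": 0, "dz": 0, "gripper": 1},
    {"rx": 0, "ry": 0, "rz": -10.7, "dx": 0, "dy": 0, "dz": 0, "gripper": 1},
    {"rx": 0, "ry": 0, "rz": -10.7, "dx": 0, "dy": 0, "dz": 0, "gripper": 1},
    {"rx": 0, "ry": 0, "rz": -10.7, "dx": 0, "dy": 0, "dz": 0, "gripper": 1},
    {"rx": 0, "ry": 0, "rz": -10.7, "dx": 0, "dy": 0, "dz": 0, "gripper": 1},
    {"rx": 0, "ry": 0, "rz": -10.7, "dx": 0, "dy": 0, "dz": 0, "gripper": 1},
    {"rx": 0, "ry": 0, "rz": 0, "dx": 0, "dy": 0, "dz": 0, "gripper": 1},
  ],
)

```text
clock: 1.68
tcp_pos: [0.2865, -0.6111, 0.2532]
orientation: [1.277, 2.87, 0.001]
contact_force: [-0.6, -0.0, -0.8]
grip_width: 0.0856
gripper_force: 0.0
```

step_arm(
  moves=[
    {"rx": 0, "ry": 0, "rz": 0, "dx": 23.5, "dy": 40.6, "dz": 0, "gripper": 1},
    {"rx": 0, "ry": 0, "rz": 0, "dx": 23.5, "dy": 40.6, "dz": 0, "gripper": 1},
    {"rx": 0, "ry": 0, "rz": 0, "dx": 23.5, "dy": 40.6, "dz": 0, "gripper": 1},
    {"rx": 0, "ry": 0, "rz": 0, "dx": 23.5, "dy": 40.6, "dz": 0, "gripper": 1},
    {"rx": 0, "ry": 0, "rz": 0, "dx": 23.5, "dy": 40.6, "dz": 0, "gripper": 1},
    {"rx": 0, "ry": 0, "rz": 0, "dx": 23.5, "dy": 40.6, "dz": 0, "gripper": 1},
    {"rx": 0, "ry": 0, "rz": 0, "dx": 23.5, "dy": 40.6, "dz": 0, "gripper": 1},
    {"rx": 0, "ry": 0, "rz": 0, "dx": 23.5, "dy": 40.6, "dz": 0, "gripper": 1},
    {"rx": 0, "ry": 0, "rz": 0, "dx": 23.5, "dy": 40.6, "dz": 0, "gripper": 1},
    {"rx": 0, "ry": 0, "rz": 0, "dx": 23.5, "dy": 40.6, "dz": 0, "gripper": 1},
    {"rx": 0, "ry": 0, "rz": 0, "dx": 23.5, "dy": 40.6, "dz": 0, "gripper": 1},
    {"rx": 0, "ry": 0, "rz": 0, "dx": 23.5, "dy": 40.6, "dz": 0, "gripper": 1},
    {"rx": 0, "ry": 0, "rz": 0, "dx": 23.5, "dy": 40.6, "dz": 0, "gripper": 1},
    {"rx": 0, "ry": 0, "rz": 0, "dx": 23.5, "dy": 40.6, "dz": 0, "gripper": 1},
    {"rx": 0, "ry": 0, "rz": 0, "dx": 23.5, "dy": 40.6, "dz": 0, "gripper": 1},
    {"rx": 0, "ry": 0, "rz": 0, "dx": 23.5, "dy": 40.6, "dz": 0, "gripper": 1},
    {"rx": 0, "ry": 0, "rz": 0, "dx": 23.5, "dy": 40.6, "dz": 0, "gripper": 1},
    {"rx": 0, "ry": 0, "rz": 0, "dx": 23.5, "dy": 40.6, "dz": 0, "gripper": 1},
    {"rx": 0, "ry": 0, "rz": 0, "dx": 0, "dy": 0, "dz": 0, "gripper": 1},
    {"rx": 0, "ry": 0, "rz": 0, "dx": 0, "dy": 0, "dz": 0, "gripper": 1},
  ],
)

```text
clock: 4.18
tcp_pos: [0.5447, 0.1924, 0.253]
orientation: [-1.278, -2.87, 0.002]
contact_force: [-0.6, -1.3, 0.4]
grip_width: 0.0852
gripper_force: 0.0
```

step_arm(
  moves=[
    {"rx": 0, "ry": 0, "rz": -0.4, "dx": 4.8, "dy": -0.5, "dz": 25, "gripper": 1},
    {"rx": 0, "ry": 0, "rz": 0, "dx": 0, "dy": 0, "dz": 25, "gripper": 1},
    {"rx": 0, "ry": 0, "rz": 0, "dx": 0, "dy": 0, "dz": 25, "gripper": 1},
    {"rx": 0, "ry": 0, "rz": 0, "dx": 0, "dy": 0, "dz": 25, "gripper": 1},
    {"rx": 0, "ry": 0, "rz": 0, "dx": 0, "dy": 0, "dz": 20, "gripper": 1},
    {"rx": 0, "ry": 0, "rz": 0, "dx": 0, "dy": 0, "dz": 0, "gripper": 1},
  ],
)

```text
clock: 4.92
tcp_pos: [0.5405, 0.1946, 0.132]
orientation: [-1.266, -2.873, 0.004]
contact_force: [0.3, -0.3, 0.8]
grip_width: 0.0853
gripper_force: 0.0
```

Run:
```python
from h import *
t,s=r.grab_frame("top"),r.grab_frame("scene")
can=np.zeros((500,800,3),np.uint8)
can[:,:400]=cv2.resize(t[170:270,180:260],(400,500),interpolation=cv2.INTER_CUBIC)
can[:,400:]=cv2.resize(s[120:220,215:295],(400,500),interpolation=cv2.INTER_CUBIC)
cv2.imwrite("pics/g1.png",np.clip(can*1.6,0,255).astype(np.uint8))
o=r.get_obs();print(o["tcp_pos"],Ro.from_rotvec(o["orientation"]).as_matrix().round(3),o["joints"].round(2))
```

```text
[0.54167417 0.1959529  0.13388405] [[-0.675  0.737  0.001]
 [ 0.737  0.675  0.   ]
 [-0.     0.001 -1.   ]] [ 0.08  0.55 -0.7   1.86  0.45  0.89 -0.1 ]
```

View pics/g1.png

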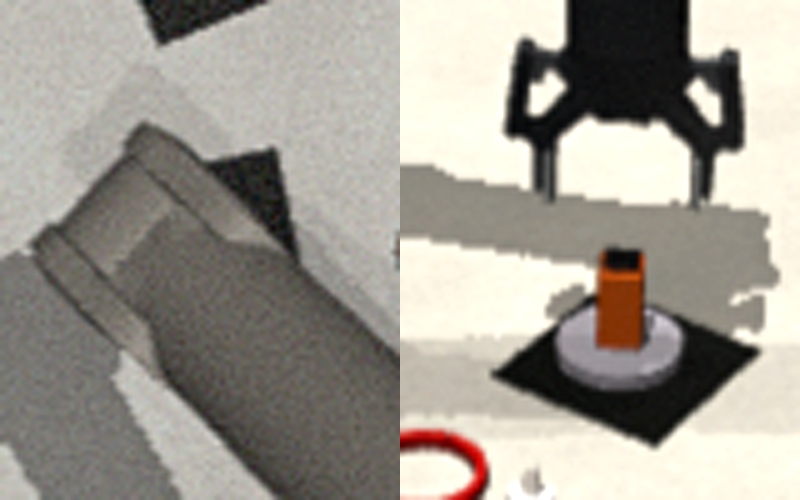

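The scene crop (right half) shows the open fingers at u≈545 and 697, centred over the handle at u≈620 and square to it. I'll descend and grip.

step_arm(
  grip_force=40,
  moves=[
    {"rx": 0, "ry": 0, "rz": 0, "dx": 0, "dy": 0, "dz": 20, "gripper": 1},
    {"rx": 0, "ry": 0, "rz": 0, "dx": 0, "dy": 0, "dz": 20, "gripper": 1},
    {"rx": 0, "ry": 0, "rz": 0, "dx": 0, "dy": 0, "dz": 20, "gripper": 1},
    {"rx": 0, "ry": 0, "rz": 0, "dx": 0, "dy": 0, "dz": 18, "gripper": 1},
    {"rx": 0, "ry": 0, "rz": 0, "dx": 0, "dy": 0, "dz": 0, "gripper": 1},
    {"rx": 0, "ry": 0, "rz": 0, "dx": 0, "dy": 0, "dz": 0, "gripper": 0.2},
    {"rx": 0, "ry": 0, "rz": 0, "dx": 0, "dy": 0, "dz": 0, "gripper": -0.1},
    {"rx": 0, "ry": 0, "rz": 0, "dx": 0, "dy": 0, "dz": 0, "gripper": -0.2},
    {"rx": 0, "ry": 0, "rz": 0, "dx": 0, "dy": 0, "dz": 0, "gripper": -0.4},
    {"rx": 0, "ry": 0, "rz": 0, "dx": 0, "dy": 0, "dz": 0, "gripper": -0.6},
    {"rx": 0, "ry": 0, "rz": 0, "dx": 0, "dy": 0, "dz": 0, "gripper": -1},
    {"rx": 0, "ry": 0, "rz": 0, "dx": 0, "dy": 0, "dz": 0, "gripper": -1},
    {"rx": 0, "ry": 0, "rz": 0, "dx": 0, "dy": 0, "dz": 0, "gripper": -1},
  ],
)

```text
clock: 6.65
tcp_pos: [0.5416, 0.1962, 0.0559]
orientation: [1.264, 2.875, 0.0]
contact_force: [-1.2, -1.7, 5.9]
grip_width: 0.0298
gripper_force: 40.7
```

step_arm(
  grip_force=100,
  moves=[
    {"rx": 0, "ry": 0, "rz": 0, "dx": 0, "dy": 0, "dz": 0, "gripper": -1},
    {"rx": 0, "ry": 0, "rz": 0, "dx": 0, "dy": 0, "dz": 0, "gripper": -1},
    {"rx": 0, "ry": 0, "rz": 0, "dx": 0, "dy": 0, "dz": -10, "gripper": -1},
    {"rx": 0, "ry": 0, "rz": 0, "dx": 0, "dy": 0, "dz": -25, "gripper": -1},
    {"rx": 0, "ry": 0, "rz": 0, "dx": 0, "dy": 0, "dz": -35, "gripper": -1},
    {"rx": 0, "ry": 0, "rz": 0, "dx": 0, "dy": 0, "dz": -35, "gripper": -1},
    {"rx": 0, "ry": 0, "rz": 0, "dx": 0, "dy": 0, "dz": -35, "gripper": -1},
    {"rx": 0, "ry": 0, "rz": 0, "dx": 0, "dy": 0, "dz": -35, "gripper": -1},
    {"rx": 0, "ry": 0, "rz": 0, "dx": 0, "dy": 0, "dz": -10, "gripper": -1},
    {"rx": 0, "ry": 0, "rz": 0, "dx": 0, "dy": 0, "dz": 0, "gripper": -1},
  ],
)

```text
clock: 7.9
tcp_pos: [0.5411, 0.1959, 0.24]
orientation: [1.264, 2.876, -0.0]
contact_force: [0.7, 0.2, -3.1]
grip_width: 0.0289
gripper_force: 99.2
```

```bash
cat >> h.py <<'E'
q,m,t=np.load("fit.npy")
def axis(): return np.array([-.5*np.cos(q[2]),-.5*np.sin(q[2]),np.cos(np.pi/6)])
def cupinfo(H=.0519,off=(0,.001)):
    "tool-frame turn (deg) that squares tool z to -axis; and foot offset from mouth centre, along tool axes and along the axis"
    o=r.get_obs(); R=Ro.from_rotvec(o["orientation"]).as_matrix(); a=axis(); z=-R.T@a
    v=np.cross([0,0,1],z); ang=np.arctan2(np.linalg.norm(v),z[2]); rv=np.degrees(v/np.linalg.norm(v)*ang)
    M=np.array([q[0]+off[0],q[1]+off[1],.112])
    Rn=R@Ro.from_rotvec(np.radians(rv)).as_matrix()
    tcp=lambda h: M+a*(h+H)   # foot underside h above rim plane
    print("pos",o["tcp_pos"].round(4),"F",o["contact_force"].round(1),"axisF",(o["contact_force"]@a).round(1),"M",o["moment"].round(2),"w",o["grip_width"].round(4),"turn",rv.round(2),"j",o["joints"].round(2))
    for h in(.08,.03,0,-.026):
        d=tcp(h)-o["tcp_pos"]; print(h,"mm, present axes",(R.T@d*1e3).round(1),"squared axes",(Rn.T@d*1e3).round(1),"world",tcp(h).round(3))
E
python3 -c "
from h import *
cupinfo()"
```

```text
Traceback (most recent call last):
  File "h.py", line 22, in cupinfo
    print("pos",o["tcp_pos"].round(4),"F",o["contact_force"].round(1),"axisF",(o["contact_force"]@a).round(1),"M",o["moment"].round(2),"w",o["grip_width"].round(4),"turn",rv.round(2),"j",o["joints"].round(2))
                                                                                                                                           ^^^^^^^^^^^^^^^^^^^^^
AttributeError: 'float' object has no attribute 'round'
```

```bash
sed -i 's/o\["grip_width"\].round(4)/round(o["grip_width"],4)/' h.py
python3 -c "
from h import *
cupinfo()"
```

```text
pos [0.5411 0.1959 0.24  ] F [ 0.7  0.2 -3.1] axisF -3.1 M [0.01 0.02 0.01] w 0.0289 turn [-24.74 -16.96   0.  ] j [ 0.14  0.43 -0.77  1.77  0.34  1.07 -0.01]
0.08 mm, present axes [-269.1 -300.6   13.9] squared axes [-272.4 -295.8  -35.9] world [ 0.501 -0.206  0.226]
0.03 mm, present axes [-283.2 -280.    57.2] squared axes [-272.4 -295.8   14.1] world [ 0.526 -0.202  0.183]
0 mm, present axes [-291.7 -267.7   83.2] squared axes [-272.4 -295.8   44.1] world [ 0.541 -0.2    0.157]
-0.026 mm, present axes [-299.1 -256.9  105.7] squared axes [-272.4 -295.8   70.1] world [ 0.554 -0.198  0.134]
```

step_arm(
  moves=[
    {"rx": 0, "ry": 0, "rz": 0, "dx": -20, "dy": -22, "dz": 0, "gripper": -1},
    {"rx": 0, "ry": 0, "rz": 0, "dx": -27, "dy": -30, "dz": 0, "gripper": -1},
    {"rx": 0, "ry": 0, "rz": 0, "dx": -27, "dy": -30, "dz": 0, "gripper": -1},
    {"rx": 0, "ry": 0, "rz": 0, "dx": -27, "dy": -30, "dz": 0, "gripper": -1},
    {"rx": 0, "ry": 0, "rz": 0, "dx": -27, "dy": -30, "dz": 0, "gripper": -1},
    {"rx": 0, "ry": 0, "rz": 0, "dx": -27, "dy": -30, "dz": 0, "gripper": -1},
    {"rx": 0, "ry": 0, "rz": 0, "dx": -27, "dy": -30, "dz": 0, "gripper": -1},
    {"rx": 0, "ry": 0, "rz": 0, "dx": -27, "dy": -30, "dz": 0, "gripper": -1},
    {"rx": 0, "ry": 0, "rz": 0, "dx": -27, "dy": -30, "dz": 0, "gripper": -1},
    {"rx": 0, "ry": 0, "rz": 0, "dx": -20, "dy": -22, "dz": 0, "gripper": -1},
    {"rx": 0, "ry": 0, "rz": 0, "dx": -13, "dy": -17, "dz": 0, "gripper": -1},
    {"rx": -6.2, "ry": -4.25, "rz": 0, "dx": 0, "dy": 0, "dz": 0, "gripper": -1},
    {"rx": -6.2, "ry": -4.25, "rz": 0, "dx": 0, "dy": 0, "dz": 0, "gripper": -1},
    {"rx": -6.2, "ry": -4.25, "rz": 0, "dx": 0, "dy": 0, "dz": 0, "gripper": -1},
    {"rx": -6.2, "ry": -4.25, "rz": 0, "dx": 0, "dy": 0, "dz": 0, "gripper": -1},
    {"rx": 0, "ry": 0, "rz": 0, "dx": 0, "dy": 0, "dz": 0, "gripper": -1},
    {"rx": 0, "ry": 0, "rz": 0, "dx": 0, "dy": 0, "dz": 0, "gripper": -1},
  ],
)

```text
clock: 10.02
tcp_pos: [0.5015, -0.2053, 0.2399]
orientation: [1.076, 2.447, 0.379]
contact_force: [0.8, 0.4, -2.7]
grip_width: 0.0288
gripper_force: 100.1
```

```bash
python3 -c "
from h import *
cupinfo()
t,s=r.grab_frame('top'),r.grab_frame('scene')
can=np.zeros((500,800,3),np.uint8)
can[:,:400]=cv2.resize(t[160:260,285:365],(400,500),interpolation=cv2.INTER_CUBIC)
can[:,400:]=cv2.resize(s[175:275,125:205],(400,500),interpolation=cv2.INTER_CUBIC)
cv2.imwrite('pics/p1.png',np.clip(can*1.6,0,255).astype(np.uint8))
"
```

```text
pos [ 0.5015 -0.2053  0.2399] F [ 0.8  0.4 -2.7] axisF -2.8 M [-0.13  0.84 -0.02] w 0.0288 turn [ 0.01 -0.12  0.  ] j [ 1.26  0.23 -0.91  2.15 -0.21  0.41  1.31]
0.08 mm, present axes [ 3.6 -5.9 11.8] squared axes [ 3.6 -5.9 11.8] world [ 0.501 -0.206  0.226]
0.03 mm, present axes [ 3.5 -5.9 61.8] squared axes [ 3.6 -5.9 61.8] world [ 0.526 -0.202  0.183]
0 mm, present axes [ 3.4 -6.  91.8] squared axes [ 3.6 -5.9 91.8] world [ 0.541 -0.2    0.157]
-0.026 mm, present axes [  3.4  -6.  117.8] squared axes [  3.6  -5.9 117.8] world [ 0.554 -0.198  0.134]
```

View pics/p1.png

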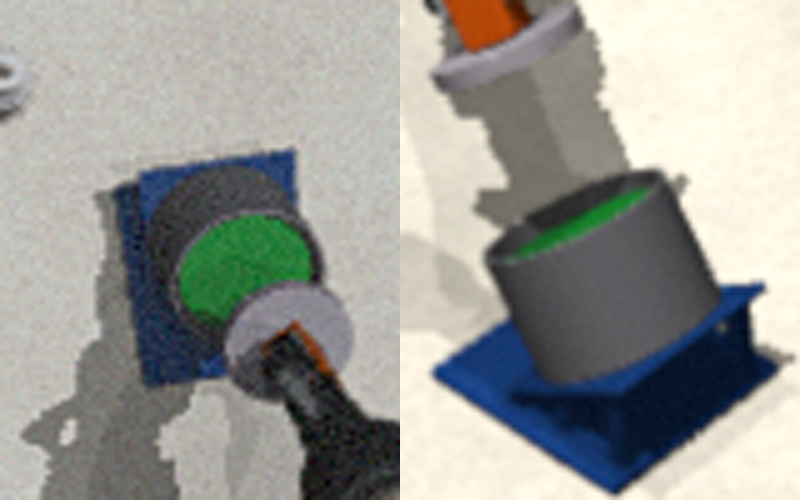

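The left crop shows the cup mouth at (245,270) with the foot still towards the robot. The right crop shows the foot parallel to the rim. Now I'll centre it and come close.

step_arm(
  moves=[
    {"rx": 0, "ry": 0, "rz": 0, "dx": 3.5, "dy": -6, "dz": 12, "gripper": -1},
    {"rx": 0, "ry": 0, "rz": 0, "dx": 0, "dy": 0, "dz": 18, "gripper": -1},
    {"rx": 0, "ry": 0, "rz": 0, "dx": 0, "dy": 0, "dz": 18, "gripper": -1},
    {"rx": 0, "ry": 0, "rz": 0, "dx": 0, "dy": 0, "dz": 18, "gripper": -1},
    {"rx": 0, "ry": 0, "rz": 0, "dx": 0, "dy": 0, "dz": 11, "gripper": -1},
    {"rx": 0, "ry": 0, "rz": 0, "dx": 0, "dy": 0, "dz": 0, "gripper": -1},
    {"rx": 0, "ry": 0, "rz": 0, "dx": 0, "dy": 0, "dz": 0, "gripper": -1},
  ],
)

```text
clock: 11.0
tcp_pos: [0.5338, -0.2013, 0.1704]
orientation: [1.074, 2.445, 0.378]
contact_force: [-0.6, -0.4, -3.0]
grip_width: 0.0288
gripper_force: 100.1
```

```bash
cat > look.py <<'E'
from h import *
import sys
cupinfo()
th=np.linspace(0,2*np.pi,120); C=np.c_[np.cos(th),np.sin(th),0*th]
a=axis(); X=np.cross([0,1,0],a);X/=np.linalg.norm(X);Y=np.cross(a,X); B=np.c_[X,Y,a]
rim=C*.054@B.T+[q[0],q[1]+.001,.112]
o=r.get_obs();R=Ro.from_rotvec(o["orientation"]).as_matrix()
ft=(C*.042+[0,0,.0519-.012])@R.T+o["tcp_pos"]; fb=(C*.042+[0,0,.0519])@R.T+o["tcp_pos"]
can=np.zeros((500,800,3),np.uint8)
for n,(y,x),k in(("top",(180,290),0),("scene",(185,125),400)):
    im=cv2.resize(r.grab_frame(n)[y:y+100,x:x+80],(400,500),interpolation=cv2.INTER_CUBIC)
    im=np.clip(im*1.6,0,255).astype(np.uint8)
    for P,c in((rim,(0,255,255)),(ft,(255,0,255)),(fb,(255,255,0))):
        cv2.polylines(im,[np.round((proj(n,P)-[x,y]+.5)*5-.5).astype(int)],True,c,1)
    can[:,k:k+400]=im
cv2.imwrite(sys.argv[1],can)
E
python3 look.py pics/p2.png
```

```text
pos [ 0.5338 -0.2013  0.1704] F [-0.6 -0.4 -3. ] axisF -2.3 M [-0.17  0.88 -0.02] w 0.0288 turn [ 0.08  0.02 -0.  ] j [ 1.01  0.36 -0.72  2.17 -0.05  0.23  1.17]
0.08 mm, present axes [  0.4  -0.1 -64.7] squared axes [  0.5  -0.2 -64.7] world [ 0.501 -0.206  0.226]
0.03 mm, present axes [  0.5  -0.2 -14.7] squared axes [  0.5  -0.2 -14.7] world [ 0.526 -0.202  0.183]
0 mm, present axes [ 0.5 -0.2 15.3] squared axes [ 0.5 -0.2 15.3] world [ 0.541 -0.2    0.157]
-0.026 mm, present axes [ 0.5 -0.2 41.3] squared axes [ 0.5 -0.2 41.3] world [ 0.554 -0.198  0.134]
```

View pics/p2.png

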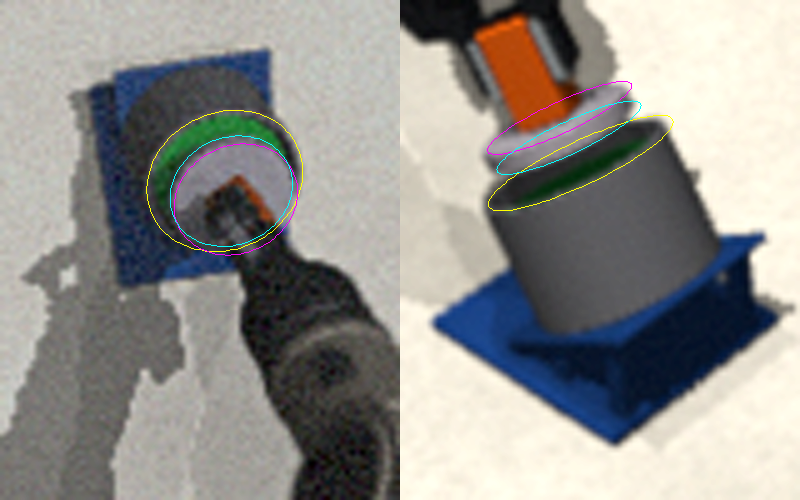

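The foot (left crop centre 235,197) lines up with the rim (225,182) and is parallel to it. Joint 6 is getting close to its lower limit, so I'll advance in small steps and watch it.

step_arm(
  moves=[
    {"rx": 0, "ry": 0, "rz": 0, "dx": 0, "dy": 0, "dz": 4, "gripper": -1},
    {"rx": 0, "ry": 0, "rz": 0, "dx": 0, "dy": 0, "dz": 4, "gripper": -1},
    {"rx": 0, "ry": 0, "rz": 0, "dx": 0, "dy": 0, "dz": 4, "gripper": -1},
    {"rx": 0, "ry": 0, "rz": 0, "dx": 0, "dy": 0, "dz": 0, "gripper": -1},
  ],
)

```text
clock: 11.6
tcp_pos: [0.5397, -0.2004, 0.1594]
orientation: [1.075, 2.445, 0.379]
contact_force: [-1.1, 0.0, -3.5]
grip_width: 0.029
gripper_force: 100.1
```

```bash
cat > fk.py <<'E'
from h import *
from scipy.optimize import least_squares
o=r.get_obs()
S=[([1.0239124,.47772586,.02239352,1.55634269,-.01153274,1.10929903,-.08311345],[.28653,-.61062,.25242],[-3.06476631,-.683299,.00073573]),
 ([.08,.55,-.70,1.86,.45,.89,-.1],[.5416,.1959,.1339],None),
 ([.14,.43,-.77,1.77,.34,1.07,-.01],[.5411,.1959,.24],[1.264,2.876,0]),
 ([1.26,.23,-.91,2.15,-.21,.41,1.31],[.5015,-.2053,.2399],[1.076,2.447,.379]),
 ([1.01,.36,-.72,2.17,-.05,.23,1.17],[.5338,-.2013,.1704],[1.074,2.445,.378]),
 (list(o["joints"]),list(o["tcp_pos"]),list(o["orientation"]))]
def fk(p,j):
    s=p[4:8]
    A=[Ro.from_euler("z",s[0]*(j[0]+p[8])),Ro.from_euler("y",j[1]),Ro.from_euler("z",s[1]*(j[2])),Ro.from_euler("y",j[3]),Ro.from_euler("z",s[2]*j[4]),Ro.from_euler("y",j[5]),Ro.from_euler("z",s[3]*j[6]+p[9])]
    R=A[0]*A[1]; P=np.array([0,0,p[0]])+R.apply([0,0,p[1]])
    R=R*A[2]; P=P+R.apply([p[10],0,0]); R=R*A[3]; P=P+R.apply([-p[10],0,p[2]])
    R=R*A[4]*A[5]; P=P+R.apply([p[11],0,p[3]]); return P,R*A[6]
def res(p,s):
    P=np.r_[p[:4],s,p[4:8]]; e=[]
    for j,x,w in S:
        a,R=fk(P,j); e+=list((a-x)*10)
        if w is not None: e+=list((Ro.from_rotvec(w).inv()*R).as_rotvec())
    return np.array(e)
import itertools
if __name__=="__main__":
    best=None
    for s in itertools.product([-1,1],repeat=4):
      for c in(0,1.57,3.14,-1.57):
        f=least_squares(res,[.35,.4,.4,.25,0,c,0,0],args=(s,),max_nfev=200)
        if best is None or f.cost<best[0]: best=(f.cost,s,f.x)
    print(best); np.save("fk.npy",np.r_[best[2][:4],best[1],best[2][4:]])
    cupinfo()
E
python3 fk.py
```

```text
(np.float64(0.013084588507999945), (-1, -1, -1, -1), array([ 0.28153633,  0.58515079,  0.49629225,  0.31919905,  0.0902017 ,
        1.48537651, -0.03309678, -0.00442695]))
pos [ 0.5397 -0.2004  0.1594] F [-1.1  0.  -3.5] axisF -2.5 M [-0.13  0.88  0.  ] w 0.029 turn [ 0.07 -0.02  0.  ] j [ 0.97  0.38 -0.69  2.16 -0.04  0.21  1.15]
0.08 mm, present axes [  0.1   0.2 -77.1] squared axes [  0.1   0.1 -77.1] world [ 0.501 -0.206  0.226]
0.03 mm, present axes [  0.1   0.1 -27.1] squared axes [  0.1   0.1 -27.1] world [ 0.526 -0.202  0.183]
0 mm, present axes [0.1 0.1 2.9] squared axes [0.1 0.1 2.9] world [ 0.541 -0.2    0.157]
-0.026 mm, present axes [ 0.1  0.  28.9] squared axes [ 0.1  0.1 28.9] world [ 0.554 -0.198  0.134]
```

Run:
```python
from fk import *
p=np.load("fk.npy"); lo=[-2.96,-.34,-1.41,.24,-1.37,.17,-2.96]; hi=[2.96,2.1,1.46,2.44,4.51,1.92,2.96]
print(np.round(res(np.r_[p[:4],p[8:]],p[4:8]),3))
o=r.get_obs(); P0,R0=fk(p,o["joints"]); a=axis()
for h in(0,.029):
    x=P0-a*h
    for j3 in(-1.3,-1.1,-.9,-.69,-.5,-.3,0,.3,.6,.9):
        best=None
        f=lambda j:np.r_[(fk(p,j)[0]-x)*10,(R0.inv()*fk(p,j)[1]).as_rotvec(),(j[2]-j3)*.3]
        j=np.array(o["joints"])
        s=least_squares(f,j); e=f(s.x)[:6]; print(h,j3,s.x.round(2),np.abs(e).max().round(3))
```

```text
[ 0.007  0.023 -0.066  0.     0.     0.005  0.01  -0.019  0.064  0.045
  0.005  0.018 -0.007 -0.004  0.009  0.016 -0.008 -0.068  0.029 -0.03
  0.004 -0.02   0.007  0.018  0.032 -0.039 -0.011  0.006  0.027  0.033
  0.027 -0.036 -0.007]
0 -1.3 [ 1.35  0.69 -1.3   2.16  1.17  0.48  0.05] 0.0
0 -1.1 [ 1.26  0.55 -1.1   2.16  0.88  0.32  0.3 ] 0.0
0 -0.9 [ 1.13  0.45 -0.9   2.16  0.46  0.23  0.68] 0.0
0 -0.69 [ 0.97  0.38 -0.69  2.16 -0.04  0.21  1.15] 0.0
0 -0.5 [ 0.82  0.35 -0.5   2.16 -0.4   0.23  1.5 ] 0.0
0 -0.3 [ 0.65  0.32 -0.3   2.16 -0.66  0.26  1.74] 0.0
0 0 [ 0.4   0.31  0.    2.16 -0.91  0.33  1.96] 0.0
0 0.3 [ 0.15  0.32  0.3   2.16 -1.07  0.41  2.1 ] 0.0
0 0.6 [-0.1   0.36  0.6   2.16 -1.2   0.51  2.2 ] 0.0
0 0.9 [-0.32  0.45  0.9   2.16 -1.32  0.65  2.28] 0.0
0.029 -1.3 [ 1.31  0.79 -1.3   2.15  1.35  0.54 -0.09] 0.0
0.029 -1.1 [ 1.21  0.64 -1.1   2.15  1.15  0.35  0.05] 0.0
0.029 -0.9 [ 1.09  0.53 -0.9   2.15  0.83  0.22  0.33] 0.0
0.029 -0.69 [ 0.94  0.46 -0.69  2.16  0.24  0.16  0.88] 0.0
0.029 -0.5 [ 0.79  0.42 -0.5   2.16 -0.34  0.16  1.44] 0.0
0.029 -0.3 [ 0.63  0.39 -0.3   2.15 -0.74  0.2   1.81] 0.0
0.029 0 [ 0.38  0.37  0.    2.15 -1.05  0.29  2.09] 0.0
0.029 0.3 [ 0.13  0.39  0.3   2.15 -1.21  0.39  2.23] 0.0
0.029 0.6 [-0.1   0.43  0.6   2.15 -1.33  0.51  2.31] 0.0
0.029 0.9 [-0.32  0.53  0.9   2.15 -1.43  0.68  2.36] 0.0
```

```bash
cat > sim.py <<'E'
from fk import *
p=np.load("fk.npy")
def J(j):
    P,R=fk(p,j); M=np.zeros((6,7))
    for i in range(7):
        d=np.array(j,float); d[i]+=1e-5; a,b=fk(p,d); M[:3,i]=(a-P)/1e-5; M[3:,i]=(b*R.inv()).as_rotvec()/1e-5
    return M
def run(j,rows,lam=.02,log=False):
    j=np.array(j,float); P,R=fk(p,j); mn=9
    for rw in rows:
        P=P+R.apply(np.array(rw[3:])/1e3); R=R*Ro.from_rotvec(np.radians(rw[:3]))
        for _ in range(6):
            a,b=fk(p,j); e=np.r_[P-a,(R*b.inv()).as_rotvec()]
            M=J(j); j=j+M.T@np.linalg.solve(M@M.T+lam**2*np.eye(6)*.01,e*(.5))
        mn=min(mn,j[5])
    return j,mn
E
python3 - <<'E'
from sim import *
j=[.14,.43,-.77,1.77,.34,1.07,-.01]
a,_=run(j,[[0,0,0,-26.9,-30,0]]*10+[[-6.2,-4.25,0,0,0,0]]*4); print("chk",a.round(2),"real 1.26 .23 -.91 2.15 -.21 .41 1.31")
a,_=run(a,[[0,0,0,.3,-.5,7]]*11); print("chk",a.round(2),"real 1.01,.36,-.72,2.17,-.05,.23,1.17")
o=r.get_obs()["joints"]; print("straight",run(o,[[0,0,0,0,0,3]]*10))
b=run(o,[[0,0,0,0,0,-12]]*6)[0]; print("back",b.round(2))
for s in(1,-1):
  for n in(3,6,9,12):
    c,m=run(b,[[0,0,10*s,0,0,0]]*n); d,m2=run(c,[[0,0,0,0,0,10.2]]*10); print(s*n*10,c.round(2),round(m,2),d.round(2),round(m2,2))
E
```

```text
chk [ 1.33  0.24 -0.97  2.14 -0.26  0.45  1.37] real 1.26 .23 -.91 2.15 -.21 .41 1.31
chk [ 1.07  0.39 -0.77  2.15 -0.12  0.26  1.24] real 1.01,.36,-.72,2.17,-.05,.23,1.17
straight (array([ 0.87827409,  0.44141599, -0.61128998,  2.15517103, -0.01039572,
        0.15104563,  1.12516489]), np.float64(0.15104563498947152))
back [ 1.25  0.24 -0.92  2.17 -0.18  0.37  1.28]
30 [ 1.14  0.21 -0.78  2.17 -0.31  0.38  0.88] 0.37 [ 0.84  0.43 -0.57  2.16 -0.16  0.15  0.74] 0.15
60 [ 1.02  0.2  -0.65  2.17 -0.4   0.39  0.44] 0.37 [ 0.81  0.42 -0.52  2.15 -0.29  0.16  0.34] 0.16
90 [ 0.92  0.18 -0.53  2.17 -0.47  0.4  -0.01] 0.37 [ 0.77  0.41 -0.48  2.15 -0.4   0.16 -0.07] 0.16
120 [ 0.83  0.17 -0.42  2.17 -0.52  0.42 -0.49] 0.37 [ 0.73  0.41 -0.43  2.15 -0.51  0.17 -0.5 ] 0.17
-30 [ 1.35  0.28 -1.05  2.17 -0.02  0.36  1.65] 0.36 [ 0.92  0.45 -0.66  2.16  0.17  0.15  1.48] 0.15
-60 [ 1.43  0.33 -1.17  2.17  0.18  0.37  1.99] 0.36 [ 0.97  0.47 -0.72  2.15  0.36  0.16  1.81] 0.16
-90 [ 1.49  0.39 -1.28  2.17  0.39  0.39  2.32] 0.36 [ 1.02  0.5  -0.8   2.15  0.58  0.18  2.13] 0.18
-120 [ 1.54  0.47 -1.38  2.17  0.6   0.44  2.64] 0.36 [ 1.09  0.53 -0.89  2.15  0.82  0.22  2.44] 0.22
```

Run:
```python
from sim import *
o=r.get_obs()["joints"]
for back in(72,132):
  b=run(o,[[0,0,0,0,0,-12]]*(back//12))[0]; print("back",b.round(2))
  for n in(15,18,21,24):
    c,m=run(b,[[0,0,10,0,0,0]]*n); d,m2=run(c,[[0,0,0,0,0,(back+30)/10]]*10); print(n*10,c.round(2),round(m,2),d.round(2),round(m2,2))
  # tilt-back then swing rz vertical, then tilt
  for n in(6,12,-6,-12,-14):
   for k in(4,7):
    s=np.sign(n)
    v=run(b,[[6.2,4.25,0,0,0,0]]*k)[0]; w=run(v,[[0,0,10*s,0,0,0]]*abs(n))[0]
    t=Ro.from_rotvec(np.radians([-6.2*k,-4.25*k,0])); rz=Ro.from_rotvec(np.radians([0,0,10*n])); tv=np.degrees((rz.inv()*t*rz).as_rotvec())/k
    c,m=run(w,[list(tv)+[0,0,0]]*k); d,m2=run(c,[[0,0,0,0,0,(back+30)/10]]*10); print("v",k,n*10,c.round(2),round(m,2),d.round(2),round(m2,2))
```

```text
back [ 1.25  0.24 -0.92  2.17 -0.18  0.37  1.28]
150 [ 0.74  0.17 -0.33  2.17 -0.56  0.43 -0.97] 0.37 [ 0.7   0.4  -0.38  2.15 -0.6   0.18 -0.93] 0.18
180 [ 0.66  0.16 -0.24  2.17 -0.6   0.43 -1.46] 0.37 [ 0.65  0.39 -0.33  2.15 -0.69  0.2  -1.37] 0.2
210 [ 0.58  0.16 -0.15  2.17 -0.63  0.44 -1.96] 0.37 [ 0.61  0.39 -0.28  2.15 -0.77  0.21 -1.82] 0.21
240 [ 0.51  0.16 -0.07  2.17 -0.66  0.45 -2.46] 0.37 [ 0.56  0.38 -0.22  2.15 -0.85  0.23 -2.27] 0.23
v 4 60 [ 1.02  0.19 -0.64  2.17 -0.41  0.4   0.45] 0.4 [ 0.8   0.42 -0.52  2.15 -0.3   0.16  0.35] 0.16
v 7 60 [ 0.97  0.19 -0.59  2.17 -0.44  0.4   0.48] 0.4 [ 0.79  0.42 -0.5   2.15 -0.35  0.16  0.4 ] 0.16
v 4 120 [ 0.81  0.17 -0.4   2.17 -0.53  0.42 -0.48] 0.42 [ 0.73  0.41 -0.42  2.15 -0.53  0.18 -0.47] 0.18
v 7 120 [ 0.72  0.17 -0.31  2.17 -0.57  0.43 -0.44] 0.43 [ 0.69  0.4  -0.37  2.15 -0.62  0.19 -0.39] 0.19
v 4 -60 [ 1.41  0.32 -1.14  2.17  0.13  0.37  2.04] 0.37 [ 0.95  0.47 -0.71  2.16  0.31  0.16  1.86] 0.16
v 7 -60 [ 1.44  0.34 -1.19  2.17  0.22  0.37  1.95] 0.37 [ 0.97  0.47 -0.73  2.16  0.41  0.16  1.77] 0.16
v 4 -120 [ 1
[... 1233 characters left out ...]
-0.47] 0.58 [ 0.73  0.41 -0.42  2.15 -0.53  0.18 -0.47] 0.18
v 4 -60 [ 1.83  0.31 -1.56  2.15  0.16  0.51  2.01] 0.51 [ 0.99  0.48 -0.75  2.15  0.46  0.17  1.73] 0.17
v 7 -60 [ 1.82  0.41 -1.63  2.15  0.4   0.54  1.78] 0.54 [ 1.05  0.51 -0.83  2.15  0.69  0.19  1.51] 0.19
v 4 -120 [ 1.78  0.57 -1.72  2.15  0.7   0.64  2.54] 0.64 [ 1.17  0.59 -1.02  2.15  1.05  0.29  2.23] 0.29
v 7 -120 [ 1.72  0.77 -1.83  2.15  0.97  0.83  2.3 ] 0.83 [ 1.31  0.81 -1.32  2.15  1.37  0.56  1.99] 0.56
v 4 -140 [ 1.75  0.67 -1.77  2.15  0.84  0.73  2.76] 0.73 [ 1.25  0.68 -1.16  2.15  1.23  0.41  2.43] 0.41
v 7 -140 [ 1.67  0.89 -1.9   2.15  1.09  0.96  2.55] 0.96 [ 1.35  0.98 -1.47  2.15  1.48  0.76  2.29] 0.76
```

Run:
```python
from sim import *
o=r.get_obs()["joints"]
for back in(8,24,48):
  b=run(o,[[0,0,0,0,0,-back/4]]*4)[0]
  for n in(9,15,18,21,-9):
    c,m=run(b,[[0,0,10*np.sign(n),0,0,0]]*abs(n)); d,m2=run(c,[[0,0,0,0,0,(back+31)/10]]*10); print(back,n*10,c.round(2),round(m,2),d.round(2),round(m2,2))
```

```text
8 90 [ 0.7   0.31 -0.35  2.16 -0.6   0.27  0.11] 0.23 [ 0.69  0.4  -0.38  2.15 -0.62  0.18  0.13] 0.18
8 150 [ 0.47  0.3  -0.08  2.16 -0.82  0.33 -0.73] 0.23 [ 0.52  0.38 -0.17  2.15 -0.91  0.24 -0.64] 0.24
8 180 [ 0.37  0.3   0.04  2.16 -0.9   0.35 -1.19] 0.23 [ 0.42  0.38 -0.05  2.15 -1.02  0.28 -1.07] 0.28
8 210 [ 0.28  0.3   0.15  2.16 -0.96  0.38 -1.66] 0.23 [ 0.33  0.38  0.06  2.15 -1.1   0.31 -1.53] 0.31
8 -90 [ 1.21  0.47 -1.01  2.16  0.61  0.27  2.11] 0.23 [ 1.04  0.51 -0.83  2.15  0.68  0.19  2.04] 0.19
24 90 [ 0.73  0.28 -0.37  2.17 -0.56  0.3   0.08] 0.26 [ 0.71  0.4  -0.4   2.15 -0.58  0.18  0.09] 0.18
24 150 [ 0.51  0.26 -0.12  2.17 -0.75  0.35 -0.8 ] 0.26 [ 0.56  0.39 -0.22  2.15 -0.86  0.23 -0.69] 0.23
24 180 [ 0.41  0.26 -0.    2.17 -0.82  0.37 -1.26] 0.26 [ 0.47  0.38 -0.11  2.15 -0.96  0.26 -1.12] 0.26
24 210 [ 0.32  0.26  0.11  2.16 -0.88  0.39 -1.73] 0.26 [ 0.39  0.38 -0.01  2.15 -1.05  0.29 -1.57] 0.29
24 -90 [ 1.28  0.46 -1.08  2.17  0.57  0.3   2.15] 0.26 [ 1.04  0.51 -0.82  2.15  0.67  0.19  2.05] 0.19
48 90 [ 0.81  0.23 -0.44  2.17 -0.51  0.35  0.02] 0.32 [ 0.74  0.41 -0.44  2.15 -0.5   0.17  0.02] 0.17
48 150 [ 0.61  0.21 -0.2   2.17 -0.65  0.38 -0.89] 0.32 [ 0.63  0.39 -0.3   2.15 -0.74  0.2  -0.8 ] 0.2
48 180 [ 0.51  0.21 -0.09  2.17 -0.7   0.4  -1.37] 0.32 [ 0.56  0.39 -0.22  2.15 -0.85  0.22 -1.22] 0.22
48 210 [ 0.43  0.21  0.    2.17 -0.74  0.41 -1.85] 0.32 [ 0.49  0.38 -0.14  2.15 -0.94  0.25 -1.67] 0.25
48 -90 [ 1.39  0.43 -1.18  2.17  0.49  0.35  2.22] 0.31 [ 1.03  0.5  -0.81  2.15  0.64  0.18  2.08] 0.18
```

Turning the round tamper about its own axis shifts the elbow and brings joint 6 away from its limit. I'll back off 24 mm and turn it about 190 degrees.

step_arm(
  moves=[
    {"rx": 0, "ry": 0, "rz": 0, "dx": 0, "dy": 0, "dz": -12, "gripper": -1},
    {"rx": 0, "ry": 0, "rz": 0, "dx": 0, "dy": 0, "dz": -12, "gripper": -1},
    {"rx": 0, "ry": 0, "rz": 10.5, "dx": 0, "dy": 0, "dz": 0, "gripper": -1},
    {"rx": 0, "ry": 0, "rz": 10.5, "dx": 0, "dy": 0, "dz": 0, "gripper": -1},
    {"rx": 0, "ry": 0, "rz": 10.5, "dx": 0, "dy": 0, "dz": 0, "gripper": -1},
    {"rx": 0, "ry": 0, "rz": 10.5, "dx": 0, "dy": 0, "dz": 0, "gripper": -1},
    {"rx": 0, "ry": 0, "rz": 10.5, "dx": 0, "dy": 0, "dz": 0, "gripper": -1},
    {"rx": 0, "ry": 0, "rz": 10.5, "dx": 0, "dy": 0, "dz": 0, "gripper": -1},
    {"rx": 0, "ry": 0, "rz": 10.5, "dx": 0, "dy": 0, "dz": 0, "gripper": -1},
    {"rx": 0, "ry": 0, "rz": 10.5, "dx": 0, "dy": 0, "dz": 0, "gripper": -1},
    {"rx": 0, "ry": 0, "rz": 10.5, "dx": 0, "dy": 0, "dz": 0, "gripper": -1},
    {"rx": 0, "ry": 0, "rz": 10.5, "dx": 0, "dy": 0, "dz": 0, "gripper": -1},
    {"rx": 0, "ry": 0, "rz": 10.5, "dx": 0, "dy": 0, "dz": 0, "gripper": -1},
    {"rx": 0, "ry": 0, "rz": 10.5, "dx": 0, "dy": 0, "dz": 0, "gripper": -1},
    {"rx": 0, "ry": 0, "rz": 10.5, "dx": 0, "dy": 0, "dz": 0, "gripper": -1},
    {"rx": 0, "ry": 0, "rz": 10.5, "dx": 0, "dy": 0, "dz": 0, "gripper": -1},
    {"rx": 0, "ry": 0, "rz": 10.5, "dx": 0, "dy": 0, "dz": 0, "gripper": -1},
    {"rx": 0, "ry": 0, "rz": 10.5, "dx": 0, "dy": 0, "dz": 0, "gripper": -1},
    {"rx": 0, "ry": 0, "rz": 10.5, "dx": 0, "dy": 0, "dz": 0, "gripper": -1},
    {"rx": 0, "ry": 0, "rz": 0, "dx": 0, "dy": 0, "dz": 0, "gripper": -1},
  ],
)

```text
clock: 14.1
tcp_pos: [0.5279, -0.202, 0.1806]
orientation: [-2.579, 1.09, -0.645]
contact_force: [-1.0, 0.2, -3.1]
grip_width: 0.0288
gripper_force: 100.2
```

```bash
python3 -c "
from h import *
cupinfo()"
```

```text
pos [ 0.5279 -0.202   0.1806] F [-1.   0.2 -3.1] axisF -2.2 M [-0.1   0.9   0.04] w 0.0288 turn [-0.06 -0.02  0.  ] j [ 0.39  0.25  0.    2.21 -0.88  0.34 -1.18]
0.08 mm, present axes [ -0.3   0.1 -52.9] squared axes [ -0.3   0.2 -52.9] world [ 0.501 -0.206  0.226]
0.03 mm, present axes [-0.3  0.2 -2.9] squared axes [-0.3  0.2 -2.9] world [ 0.526 -0.202  0.183]
0 mm, present axes [-0.3  0.2 27.1] squared axes [-0.3  0.2 27.1] world [ 0.541 -0.2    0.157]
-0.026 mm, present axes [-0.3  0.3 53.1] squared axes [-0.3  0.2 53.1] world [ 0.554 -0.198  0.134]
```

step_arm(
  moves=[
    {"rx": 0, "ry": 0, "rz": 0, "dx": 0, "dy": 0, "dz": 9, "gripper": -1},
    {"rx": 0, "ry": 0, "rz": 0, "dx": 0, "dy": 0, "dz": 9, "gripper": -1},
    {"rx": 0, "ry": 0, "rz": 0, "dx": 0, "dy": 0, "dz": 7, "gripper": -1},
    {"rx": 0, "ry": 0, "rz": 0, "dx": 0, "dy": 0, "dz": 2, "gripper": -1},
    {"rx": 0, "ry": 0, "rz": 0, "dx": 0, "dy": 0, "dz": 2, "gripper": -1},
    {"rx": 0, "ry": 0, "rz": 0, "dx": 0, "dy": 0, "dz": 2, "gripper": -1},
    {"rx": 0, "ry": 0, "rz": 0, "dx": 0, "dy": 0, "dz": 2, "gripper": -1},
    {"rx": 0, "ry": 0, "rz": 0, "dx": 0, "dy": 0, "dz": 2, "gripper": -1},
    {"rx": 0, "ry": 0, "rz": 0, "dx": 0, "dy": 0, "dz": 2, "gripper": -1},
    {"rx": 0, "ry": 0, "rz": 0, "dx": 0, "dy": 0, "dz": 2, "gripper": -1},
    {"rx": 0, "ry": 0, "rz": 0, "dx": 0, "dy": 0, "dz": 2, "gripper": -1},
    {"rx": 0, "ry": 0, "rz": 0, "dx": 0, "dy": 0, "dz": 0, "gripper": -1},
  ],
)

```text
clock: 15.6
tcp_pos: [0.5483, -0.1995, 0.1451]
orientation: [-2.577, 1.093, -0.644]
contact_force: [-1.8, 0.3, 0.8]
grip_width: 0.0291
gripper_force: 101.1
```

```bash
python3 -c "
from h import *
cupinfo()"
```

```text
pos [ 0.5483 -0.1995  0.1451] F [-1.8  0.3  0.8] axisF 1.6 M [0.02 0.75 0.  ] w 0.0291 turn [-0.07 -0.03  0.  ] j [ 0.45  0.34 -0.09  2.19 -1.    0.26 -1.07]
0.08 mm, present axes [ -0.5  -0.1 -93.9] squared axes [ -0.6   0.  -93.9] world [ 0.501 -0.206  0.226]
0.03 mm, present axes [ -0.5  -0.  -43.9] squared axes [ -0.6   0.  -43.9] world [ 0.526 -0.202  0.183]
0 mm, present axes [ -0.6   0.  -13.9] squared axes [ -0.6   0.  -13.9] world [ 0.541 -0.2    0.157]
-0.026 mm, present axes [-0.6  0.  12.1] squared axes [-0.6  0.  12.1] world [ 0.554 -0.198  0.134]
```

step_arm(
  moves=[
    {"rx": 0, "ry": 0, "rz": 0, "dx": 0, "dy": 0, "dz": 1.5, "gripper": -1},
    {"rx": 0, "ry": 0, "rz": 0, "dx": 0, "dy": 0, "dz": 1.5, "gripper": -1},
    {"rx": 0, "ry": 0, "rz": 0, "dx": 0, "dy": 0, "dz": 1.5, "gripper": -1},
    {"rx": 0, "ry": 0, "rz": 0, "dx": 0, "dy": 0, "dz": 1.5, "gripper": -1},
    {"rx": 0, "ry": 0, "rz": 0, "dx": 0, "dy": 0, "dz": 1.5, "gripper": -1},
    {"rx": 0, "ry": 0, "rz": 0, "dx": 0, "dy": 0, "dz": 1.5, "gripper": -1},
    {"rx": 0, "ry": 0, "rz": 0, "dx": 0, "dy": 0, "dz": 1.5, "gripper": -1},
    {"rx": 0, "ry": 0, "rz": 0, "dx": 0, "dy": 0, "dz": 0, "gripper": -1},
  ],
)

```text
clock: 16.6
tcp_pos: [0.5535, -0.1986, 0.136]
orientation: [-2.578, 1.093, -0.644]
contact_force: [-2.8, 1.3, 2.0]
grip_width: 0.0289
gripper_force: 101.1
```

```bash
python3 -c "
from h import *
cupinfo()"
```

```text
pos [ 0.5535 -0.1986  0.136 ] F [-2.8  1.3  2. ] axisF 3.0 M [0.03 0.61 0.11] w 0.0289 turn [-0.08 -0.02  0.  ] j [ 0.46  0.37 -0.11  2.18 -1.03  0.24 -1.04]
0.08 mm, present axes [  -0.4   -0.  -104.4] squared axes [-5.000e-01  1.000e-01 -1.044e+02] world [ 0.501 -0.206  0.226]
0.03 mm, present axes [ -0.4   0.  -54.4] squared axes [ -0.5   0.1 -54.4] world [ 0.526 -0.202  0.183]
0 mm, present axes [ -0.5   0.1 -24.4] squared axes [ -0.5   0.1 -24.4] world [ 0.541 -0.2    0.157]
-0.026 mm, present axes [-0.5  0.1  1.6] squared axes [-0.5  0.1  1.6] world [ 0.554 -0.198  0.134]
```

step_arm(
  moves=[
    {"rx": 0, "ry": 0, "rz": 0, "dx": 0, "dy": 0, "dz": 1, "gripper": -1},
    {"rx": 0, "ry": 0, "rz": 0, "dx": 0, "dy": 0, "dz": 1, "gripper": -1},
    {"rx": 0, "ry": 0, "rz": 0, "dx": 0, "dy": 0, "dz": 0, "gripper": -1},
  ],
)

```text
clock: 16.98
tcp_pos: [0.5541, -0.1986, 0.1349]
orientation: [-2.577, 1.093, -0.645]
contact_force: [-9.7, 2.2, 13.6]
grip_width: 0.0291
gripper_force: 103.1
```

```bash
python3 -c "
from h import *
cupinfo()"|head -1
```

```text
pos [ 0.5541 -0.1986  0.1349] F [-9.7  2.2 13.6] axisF 16.4 M [0.42 0.95 0.34] w 0.0291 turn [-0.11 -0.04  0.  ] j [ 0.46  0.37 -0.12  2.18 -1.03  0.24 -1.04]
```

step_arm(
  moves=[
    {"rx": 0, "ry": 0, "rz": 0, "dx": 0, "dy": 0, "dz": 0.6, "gripper": -1},
    {"rx": 0, "ry": 0, "rz": 0, "dx": 0, "dy": 0, "dz": 0.6, "gripper": -1},
    {"rx": 0, "ry": 0, "rz": 0, "dx": 0, "dy": 0, "dz": 0, "gripper": -1},
    {"rx": 0, "ry": 0, "rz": 0, "dx": 0, "dy": 0, "dz": 0, "gripper": -1},
    {"rx": 0, "ry": 0, "rz": 0, "dx": 0, "dy": 0, "dz": 0, "gripper": -1},
    {"rx": 0, "ry": 0, "rz": 0, "dx": 0, "dy": 0, "dz": 0, "gripper": -1},
    {"rx": 0, "ry": 0, "rz": 0, "dx": 0, "dy": 0, "dz": 0, "gripper": -1},
    {"rx": 0, "ry": 0, "rz": 0, "dx": 0, "dy": 0, "dz": 0, "gripper": -1},
  ],
)

```text
clock: 17.98
tcp_pos: [0.5542, -0.1986, 0.1348]
orientation: [-2.576, 1.093, -0.645]
contact_force: [-19.7, 1.7, 27.5]
grip_width: 0.0291
gripper_force: 105.0
```

```bash
python3 look.py pics/p3.png
```

```text
pos [ 0.5542 -0.1986  0.1348] F [-19.7   1.7  27.5] axisF 33.5 M [0.89 1.43 0.62] w 0.0291 turn [-0.14 -0.07  0.  ] j [ 0.47  0.37 -0.12  2.18 -1.04  0.24 -1.03]
0.08 mm, present axes [  -0.5   -0.2 -105.8] squared axes [  -0.6    0.  -105.8] world [ 0.501 -0.206  0.226]
0.03 mm, present axes [ -0.5  -0.1 -55.8] squared axes [ -0.6   0.  -55.8] world [ 0.526 -0.202  0.183]
0 mm, present axes [ -0.6  -0.  -25.8] squared axes [ -0.6   0.  -25.8] world [ 0.541 -0.2    0.157]
-0.026 mm, present axes [-0.6  0.   0.2] squared axes [-0.6  0.   0.2] world [ 0.554 -0.198  0.134]
```

View pics/p3.png

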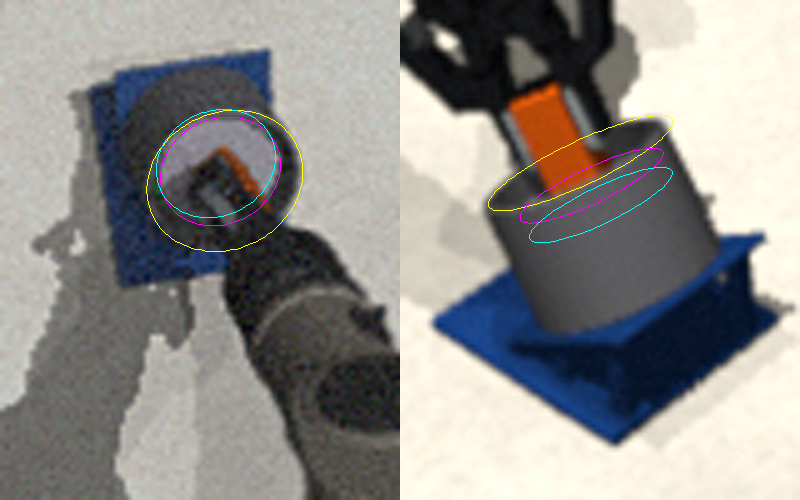

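The foot is seated in the cup, parallel to the rim, and bottomed 25.8 mm below the rim plane (26 expected) under about 35 N; I held it there for a second. Next I retract along the axis.

step_arm(
  moves=[
    {"rx": 0, "ry": 0, "rz": 0, "dx": 0, "dy": 0, "dz": -1, "gripper": -1},
    {"rx": 0, "ry": 0, "rz": 0, "dx": 0, "dy": 0, "dz": -2, "gripper": -1},
    {"rx": 0, "ry": 0, "rz": 0, "dx": 0, "dy": 0, "dz": -5, "gripper": -1},
    {"rx": 0, "ry": 0, "rz": 0, "dx": 0, "dy": 0, "dz": -8, "gripper": -1},
    {"rx": 0, "ry": 0, "rz": 0, "dx": 0, "dy": 0, "dz": -15, "gripper": -1},
    {"rx": 0, "ry": 0, "rz": 0, "dx": 0, "dy": 0, "dz": -20, "gripper": -1},
    {"rx": 0, "ry": 0, "rz": 0, "dx": 0, "dy": 0, "dz": -20, "gripper": -1},
    {"rx": 0, "ry": 0, "rz": 0, "dx": 0, "dy": 0, "dz": -20, "gripper": -1},
    {"rx": 0, "ry": 0, "rz": 0, "dx": 0, "dy": 0, "dz": -20, "gripper": -1},
    {"rx": 0, "ry": 0, "rz": 0, "dx": 0, "dy": 0, "dz": -15, "gripper": -1},
    {"rx": 0, "ry": 0, "rz": 0, "dx": 0, "dy": 0, "dz": 0, "gripper": -1},
    {"rx": 0, "ry": 0, "rz": 0, "dx": 0, "dy": 0, "dz": 0, "gripper": -1},
  ],
)

```text
clock: 19.58
tcp_pos: [0.4923, -0.207, 0.2419]
orientation: [-2.578, 1.093, -0.643]
contact_force: [-0.1, 0.2, -3.7]
grip_width: 0.0287
gripper_force: 100.2
```

```bash
cat > back.py <<'E'
from h import *
o=r.get_obs(); R=Ro.from_rotvec(o["orientation"]).as_matrix(); z=R.T@[0,0,-1.]
v=np.cross([0,0,1],z); n=np.linalg.norm(v); rv=np.degrees(v/max(n,1e-9)*np.arctan2(n,z[2]))
Rn=R@Ro.from_rotvec(np.radians(rv)).as_matrix()
d=np.array([m[0],m[1]+.001,.0559])-o["tcp_pos"]
print("pos",o["tcp_pos"],"turn",rv.round(2),"upright axes mm",(Rn.T@d*1e3).round(1),"now",(R.T@d*1e3).round(1),"F",o["contact_force"].round(1),o["moment"].round(2),"w",o["grip_width"],"j",o["joints"].round(2))
E
python3 back.py; python3 look.py pics/p4.png|head -1
```

```text
pos [ 0.49228597 -0.20700623  0.24186704] turn [-24.34 -17.61   0.  ] upright axes mm [-248.  -321.4  186. ] now [-311.6 -233.5  218.6] F [-0.1  0.2 -3.7] [-0.09  0.88 -0.  ] w 0.02873954778835051 j [ 0.32  0.1   0.12  2.21 -0.69  0.47 -1.37]
pos [ 0.4923 -0.207   0.2419] F [-0.1  0.2 -3.7] axisF -3.1 M [-0.09  0.88 -0.  ] w 0.0287 turn [-0.06  0.02  0.  ] j [ 0.32  0.1   0.12  2.21 -0.69  0.47 -1.37]
```

View pics/p4.png

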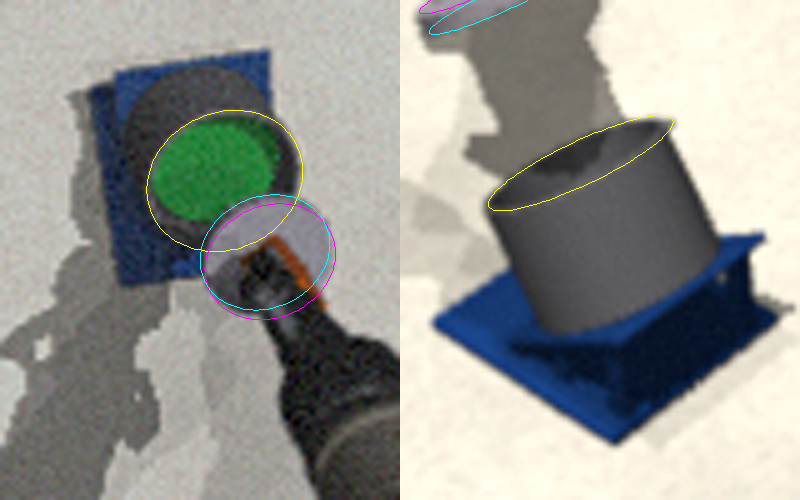

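The left crop shows the green plate (215,170) now deep in the cup with even walls all round. I'll bring the tamper upright and carry it back over the mat.

step_arm(
  moves=[
    {"rx": -6.1, "ry": -4.4, "rz": 0, "dx": 0, "dy": 0, "dz": 0, "gripper": -1},
    {"rx": -6.1, "ry": -4.4, "rz": 0, "dx": 0, "dy": 0, "dz": 0, "gripper": -1},
    {"rx": -6.1, "ry": -4.4, "rz": 0, "dx": 0, "dy": 0, "dz": 0, "gripper": -1},
    {"rx": -6.04, "ry": -4.41, "rz": 0, "dx": 0, "dy": 0, "dz": 0, "gripper": -1},
    {"rx": 0, "ry": 0, "rz": 0, "dx": -15, "dy": -19, "dz": 0, "gripper": -1},
    {"rx": 0, "ry": 0, "rz": 0, "dx": -25, "dy": -32, "dz": 0, "gripper": -1},
    {"rx": 0, "ry": 0, "rz": 0, "dx": -25, "dy": -32, "dz": 0, "gripper": -1},
    {"rx": 0, "ry": 0, "rz": 0, "dx": -25, "dy": -32, "dz": 0, "gripper": -1},
    {"rx": 0, "ry": 0, "rz": 0, "dx": -25, "dy": -32, "dz": 0, "gripper": -1},
    {"rx": 0, "ry": 0, "rz": 0, "dx": -25, "dy": -32, "dz": 0, "gripper": -1},
    {"rx": 0, "ry": 0, "rz": 0, "dx": -25, "dy": -32, "dz": 0, "gripper": -1},
    {"rx": 0, "ry": 0, "rz": 0, "dx": -25, "dy": -33, "dz": 0, "gripper": -1},
    {"rx": 0, "ry": 0, "rz": 0, "dx": -25, "dy": -33, "dz": 0, "gripper": -1},
    {"rx": 0, "ry": 0, "rz": 0, "dx": -20, "dy": -26, "dz": 0, "gripper": -1},
    {"rx": 0, "ry": 0, "rz": 0, "dx": -13, "dy": -18, "dz": 0, "gripper": -1},
    {"rx": 0, "ry": 0, "rz": 0, "dx": 0, "dy": 0, "dz": 40, "gripper": -1},
    {"rx": 0, "ry": 0, "rz": 0, "dx": 0, "dy": 0, "dz": 40, "gripper": -1},
    {"rx": 0, "ry": 0, "rz": 0, "dx": 0, "dy": 0, "dz": 40, "gripper": -1},
    {"rx": 0, "ry": 0, "rz": 0, "dx": 0, "dy": 0, "dz": 0, "gripper": -1},
    {"rx": 0, "ry": 0, "rz": 0, "dx": 0, "dy": 0, "dz": 0, "gripper": -1},
  ],
)

```text
clock: 22.18
tcp_pos: [0.5525, 0.1951, 0.1249]
orientation: [-2.886, 1.223, -0.013]
contact_force: [0.3, -0.0, -3.8]
grip_width: 0.0288
gripper_force: 100.0
```

```bash
python3 back.py
```

```text
pos [0.55251345 0.19505949 0.1248977 ] turn [-0.54 -0.27  0.  ] upright axes mm [-1.   1.5 69. ] now [-1.3  2.1 69. ] F [ 0.3 -0.  -3.8] [-0.   -0.02  0.01] w 0.02877020059176623 j [-0.45  0.48  0.01  1.89 -0.    0.76 -2.82]
```

step_arm(
  moves=[
    {"rx": -0.54, "ry": -0.27, "rz": 0, "dx": -1.0, "dy": 1.5, "dz": 0, "gripper": -1},
    {"rx": 0, "ry": 0, "rz": -10, "dx": 0, "dy": 0, "dz": 15, "gripper": -1},
    {"rx": 0, "ry": 0, "rz": -10, "dx": 0, "dy": 0, "dz": 20, "gripper": -1},
    {"rx": 0, "ry": 0, "rz": 0, "dx": 0, "dy": 0, "dz": 17, "gripper": -1},
    {"rx": 0, "ry": 0, "rz": 0, "dx": 0, "dy": 0, "dz": 8, "gripper": -1},
    {"rx": 0, "ry": 0, "rz": 0, "dx": 0, "dy": 0, "dz": 3, "gripper": -1},
    {"rx": 0, "ry": 0, "rz": 0, "dx": 0, "dy": 0, "dz": 0, "gripper": -1},
    {"rx": 0, "ry": 0, "rz": 0, "dx": 0, "dy": 0, "dz": 0, "gripper": -1},
  ],
)

```text
clock: 23.18
tcp_pos: [0.55, 0.1948, 0.0613]
orientation: [3.061, -0.705, -0.001]
contact_force: [-1.2, 0.8, -3.4]
grip_width: 0.0288
gripper_force: 100.2
```

```bash
python3 back.py
python3 - <<'E'
from h import *
can=np.zeros((500,800,3),np.uint8)
mc=np.array([[.065,.065,.004],[.065,-.065,.004],[-.065,-.065,.004],[-.065,.065,.004]])
for n,(y,x),k in(("top",(170,180),0),("scene",(130,220),400)):
    im=np.clip(cv2.resize(r.grab_frame(n)[y:y+100,x:x+80],(400,500),interpolation=cv2.INTER_CUBIC)*1.6,0,255).astype(np.uint8); can[:,k:k+400]=im
cv2.imwrite("pics/b1.png",can)
E
```

```text
pos [0.55003496 0.19481824 0.06127324] turn [ 0.03  0.02 -0.  ] upright axes mm [ 0.7 -0.3  5.4] now [ 0.7 -0.3  5.4] F [-1.2  0.8 -3.4] [ 0.01 -0.01 -0.02] w 0.028803030204034918 j [-0.39  0.57 -0.08  1.91  0.07  0.66 -2.53]
```

View pics/b1.png

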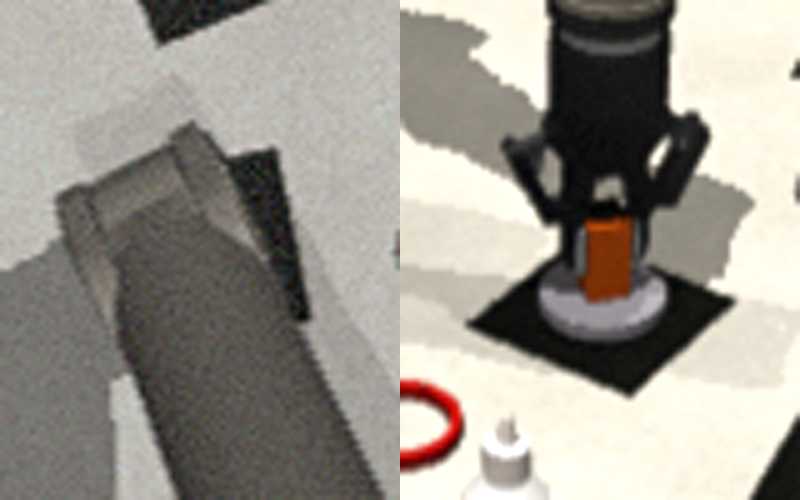

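The scene crop shows the foot (u centre 602) just over the mat centre (about 601,311), upright. I'll lower it gently.

step_arm(
  moves=[
    {"rx": 0, "ry": 0, "rz": 0, "dx": 0, "dy": 0, "dz": 1.5, "gripper": -1},
    {"rx": 0, "ry": 0, "rz": 0, "dx": 0, "dy": 0, "dz": 1.5, "gripper": -1},
    {"rx": 0, "ry": 0, "rz": 0, "dx": 0, "dy": 0, "dz": 1, "gripper": -1},
    {"rx": 0, "ry": 0, "rz": 0, "dx": 0, "dy": 0, "dz": 0.6, "gripper": -1},
    {"rx": 0, "ry": 0, "rz": 0, "dx": 0, "dy": 0, "dz": 0.4, "gripper": -1},
    {"rx": 0, "ry": 0, "rz": 0, "dx": 0, "dy": 0, "dz": 0, "gripper": -1},
    {"rx": 0, "ry": 0, "rz": 0, "dx": 0, "dy": 0, "dz": 0, "gripper": -1},
  ],
)

```text
clock: 24.15
tcp_pos: [0.5496, 0.1946, 0.0561]
orientation: [3.061, -0.704, -0.002]
contact_force: [-2.4, -1.7, 5.9]
grip_width: 0.0288
gripper_force: 101.2
```

step_arm(
  grip_force=20,
  moves=[
    {"rx": 0, "ry": 0, "rz": 0, "dx": 0, "dy": 0, "dz": 0, "gripper": -1},
    {"rx": 0, "ry": 0, "rz": 0, "dx": 0, "dy": 0, "dz": 0, "gripper": -1},
    {"rx": 0, "ry": 0, "rz": 0, "dx": 0, "dy": 0, "dz": 0, "gripper": -0.25},
    {"rx": 0, "ry": 0, "rz": 0, "dx": 0, "dy": 0, "dz": 0, "gripper": -0.1},
    {"rx": 0, "ry": 0, "rz": 0, "dx": 0, "dy": 0, "dz": 0, "gripper": 0.3},
    {"rx": 0, "ry": 0, "rz": 0, "dx": 0, "dy": 0, "dz": 0, "gripper": 0.8},
    {"rx": 0, "ry": 0, "rz": 0, "dx": 0, "dy": 0, "dz": 0, "gripper": 1},
    {"rx": 0, "ry": 0, "rz": 0, "dx": 0, "dy": 0, "dz": 0, "gripper": 1},
    {"rx": 0, "ry": 0, "rz": 0, "dx": 0, "dy": 0, "dz": -10, "gripper": 1},
    {"rx": 0, "ry": 0, "rz": 0, "dx": 0, "dy": 0, "dz": -20, "gripper": 1},
    {"rx": 0, "ry": 0, "rz": 0, "dx": 0, "dy": 0, "dz": -35, "gripper": 1},
    {"rx": 0, "ry": 0, "rz": 0, "dx": 0, "dy": 0, "dz": -40, "gripper": 1},
    {"rx": 0, "ry": 0, "rz": 0, "dx": 0, "dy": 0, "dz": -40, "gripper": 1},
    {"rx": 0, "ry": 0, "rz": 0, "dx": 0, "dy": 0, "dz": 0, "gripper": 1},
    {"rx": 0, "ry": 0, "rz": 0, "dx": 0, "dy": 0, "dz": 0, "gripper": 1},
  ],
)

```text
clock: 26.02
tcp_pos: [0.5495, 0.1945, 0.2008]
orientation: [3.061, -0.704, -0.002]
contact_force: [-0.3, 0.1, 0.6]
grip_width: 0.0852
gripper_force: 0.0
```

Run:
```python
from h import *
can=np.zeros((500,800,3),np.uint8)
for n,(y,x),k in(("top",(170,285),0),("scene",(150,220),400)):
    can[:,k:k+400]=np.clip(cv2.resize(r.grab_frame(n)[y:y+100,x:x+80],(400,500),interpolation=cv2.INTER_CUBIC)*1.6,0,255)
cv2.imwrite("pics/end.png",can)
```

```text
(no output)
```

View pics/end.png

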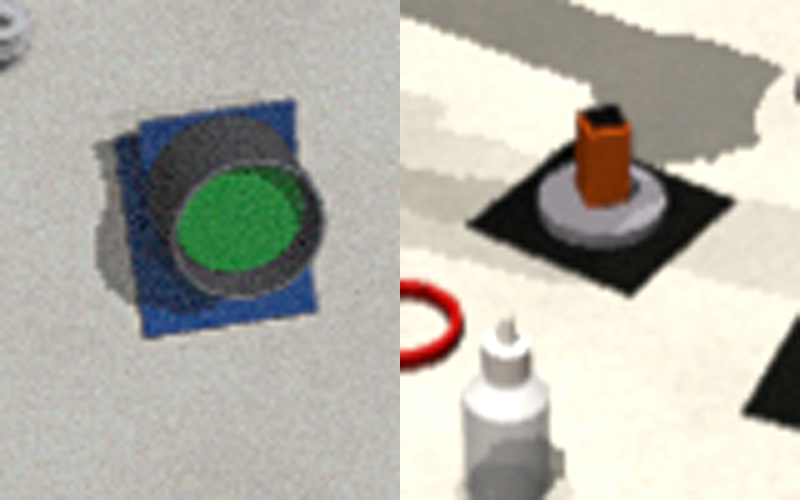

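The tamper stands upright in the middle of the mat (602,205), the plate is bottomed and level in the cup (240,220), and the ring and bottle haven't moved.

```bash
python3 -c "
from bench import r
print(r.hand_in())"
```

```text
the job is handed in; nothing more can be done
None
```

The job is done and handed in: the plate was pressed to its stop 25.8 mm below the rim (26 expected) at about 35 N and held for a second, and the tamper is back upright in the middle of its mat after about 26 s; nothing else was touched, and the verdict wasn't shown.

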